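# Re-index a clamped crank lever

### The job

The blue crank lever is nipped under the screw clamp. Back the screw off just enough to free the lever (the foot only a few millimetres clear of it), swing the lever round on its pin until its arm points over the green stud, then screw the clamp down again, about a quarter turn past the point where the foot first touches the lever, so that it is firm but not crushed. Leave the other things on the bench where they are and let go of everything at the end.

Things in the scene. Friction and masses are not known exactly. Their poses are not given: they have to be found in the camera images.
- fixture: Clamping fixture, fixed to the bench. Origin: underside of its dark steel plate, on the vertical clamp axis. Plate 300 x 300 x 12 mm, reaching 160 mm towards its -x and 140 mm towards +x. On the axis a round aluminium rest, radius 50 mm, top 45 mm above the bench, with a 15 mm thick pivot pin standing 12 mm out of it. The lever swings on the free -x side.
- clamp_arm (a point): Middle of the top of the fixture's grey overhead arm, on the clamp axis, 143 mm above the bench. Arm 36 mm wide (round end 38 mm), underside 109 mm above the bench, running to a grey column at the fixture's +x side (x = 97 to 133 mm, 50 mm wide, 130 mm high).
- handle_mid (a point): Middle of the red T-handle on the clamp screw: a bar 90 mm long (its x), 14 mm wide (y), 18 mm high, on the clamp axis, middle about 195 mm above the bench; a 14 mm thick spindle under its middle. Steep right-hand thread, 24 mm per turn: clockwise from above lowers it. Stiff (0.36 N m either way unloaded), stays where left. Starts 0.35 to 0.7 rad past first touch.
- foot: Round steel pressure foot, 38 mm across, 12 mm high, below an orange collar; does not turn. Origin: centre of its underside. It moves with the handle but rides on a spring, 8 N per mm: it stops on the lever's hub, 65 mm above the bench, then each further rad of handle adds 30 N of pressure and 0.12 N m of handle torque (quarter turn: 48 N, 0.18 N m). Presses with 10 to 22 N at the start.
- lever: Flat blue crank lever, loose, about 0.35 kg. Origin: underside, centre of its round hub (50 mm across, 20 mm high, 19 mm bore), which sits on the pivot pin, flat on the rest, underside 45 mm above the bench. Arm along its +x to 151 mm from the hub's centre, 20 mm wide, 14 mm high, underside flush with the hub's. At the start it points roughly to the fixture's -x.
- lever_eye (a point): Steel-rimmed dark eye on top of the lever's arm, 125 mm from the hub's centre.
- stud_green: Green round stud on the fixture's plate, 30 mm across, 10 mm high. Origin: centre of its underside, 12 mm above the bench, 110 to 135 mm from the clamp axis. One stud on either side of the fixture, green and yellow either way round. The lever's arm passes 23 mm above it.
- stud_yellow: Yellow stud, the same otherwise: not the wanted one.
- jug: Grey plastic oil jug, 70 x 105 x 200 mm, orange cap, standing aside. Origin: centre of its underside. Leave alone.
- screwdriver: Screwdriver, 190 mm, lying aside. Leave alone.
- wrench: Wrench, 180 mm, lying aside. Leave alone.
- hammer: Hammer, 260 mm, lying aside. Leave alone.
- mug: White mug, 80 mm across, 92 mm high, standing aside. Leave alone.
- tin: Tin with a yellow band, 72 mm across, 100 mm high, standing aside. Leave alone.
Not all that is in view belongs to the job. There is more than one size of the lever; the one meant has the size given above.

How it is judged:
By the outcome, as a careful person would: the job done as asked, in the order asked, and still so for the second after the job is handed in, with the robot touching nothing.
It also fails if it takes over 72 s, if anything falls off the work surface, if the arm or the gripper's body presses on something with over 40 N, if the wrist force passes 120 N, or if a joint passes its speed limit or range.

### The arm

A 6-joint arm with a two-finger parallel gripper is mounted at the origin on the work surface. World frame = base frame: x ahead of the robot, y to its left, z up, the work surface at z = 0. Lengths are in m, angles in degrees, forces in N, time in s.
With the tool pointing down it reaches from about 0.4 to 0.825 m from the base axis. Payload 7 kg.
Tool frame: the origin (TCP) lies midway between the tips of the shut fingers; the grasp point (between the pads) lies 19 mm behind it (ctrl.grasp_offset is the distance from the TCP to the grasp point, in m); z points along the fingers, x is the direction in which the jaws open and shut, and the axes are right-handed (so a half turn about z gives the same grasp; the last joint's range is limited). The gripper opens to 88 mm and grips with 3 to 60 N. Pads are 19 mm wide; open, the fingers measure 130 mm over their backs; the gripper's body (78 mm by 193 mm) begins 47 mm behind the grasp point.
Start: joints at [80.22, 20.546, 0.682, 0, -70.136, -16.507], TCP at [0.299, 0.605, 0.227] pointing down, gripper open.
Joint ranges: [-176.03, 176.03], [-82.01, 121.73], [-58.28, 71.71], [-173.87, 95.51], [-174.79, -0.11], [-173.66, 173.66]. Speed limits (degrees/s): [136.94, 136.94, 172.46, 180, 180, 180].

### API

Orientations are given as [roll, pitch, yaw] about the fixed x, y, z axes, in that order (R = Rz(yaw) Ry(pitch) Rx(roll)).
In Python, from plant import sensors, snapshot, order, ctrl gives the robot as it stands.
- The arm moves only by the tool send_rows, never from a script. Its argument "commands" is a list of rows, each a list of 3 entries, a list of its own where there are three numbers: the closure, from 0 (fully open) to 1 (shut), then the shift along the world's x, y, z in units of 0.25 m (1.0 is 0.25 m), then the turn, a rotation vector about the world's x, y, z in units of 360 degrees (1.0 is 360 degrees). In form: [[hand, [x, y, z], [ax, ay, az]], ...]. A call has 1 to 12 rows; each row shifts and turns the pose as measured when the row begins; what a row does not reach is not made up. A row lasts 1/10 s, in which the tool goes at most 50 mm and 8.59 degrees, less where a joint would pass 70% of its speed; a pose out of reach is approached as far as the arm can. A call with a number of a shift or a turn outside -1 to 1 is refused whole. A call with a gripper value outside its range is refused whole. The fingers move at their own pace and stop on an object; the grip force is fixed at half the most. Time passes only in rows, so rows that do not move let the fingers close. It gives the time, the measured TCP pose, the force and the opening at its end, in the units of the state.
- sensors.get_obs(): the state, without advancing time (a new reading comes with each control period).
- snapshot(name): name is "side" or "top" or "wrist"; returns a dict with "color" (420x560x3 uint8, blue, green, red), "z_map" (420x560 float32, m along the optical axis (not along the pixel's ray), 0 where there is no reading), "mtx" (3x3 intrinsics, pixels), "xyz" and "attitude" of the camera in the world. Camera axes: x right, y down, z forward; pixel columns grow to the right and rows downward; lengths in m; the calibration is good to about 2 mm. A picture is of the moment at which its call begins.
- order.close_job(): hands the job in, once; it reports no verdict.
The state is a dict: "clock": time; "joint_pos": joint angles; "qvel": joint speeds; "tau": joint torques, N m; "tool_pos": TCP position; "orientation": TCP orientation; "force": force on the tool from outside, world axes, zero at the start; "moment": the same for the moment, N m; "opening": finger opening in m.
Only numpy, scipy, OpenCV 4.12 (cv2) and the standard library are available. Lean on these libraries where they do the work, as an engineer would, in place of code of your own. Each camera call takes 0.05 s, during which the arm holds its last target.

## Working session

There is one attempt and no reset: what is moved stays moved. The work goes in short steps, Python scripts to look and compute and a tool call to move; the robot and the scene stay as the last step left them, time stands still between calls to the robot, and variables do not carry over. Pictures are saved under pics/ and viewed, and the job is handed in when it is done.

Besides the shell and the picture viewer there is one more tool, called after ">>>" by a JSON object that holds its "op" and its "data", one argument or row to a line. send_rows: Moves the arm, as the interface text tells. Its arguments: {"type":"object","properties":{"commands":{"type":"array","items":{"type":"array"}}},"required":["commands"]}

```bash
ls; mkdir -p pics; python3 - <<'E'
from plant import sensors, snapshot, order, ctrl
import cv2,numpy as np
print(sensors.get_obs()); print(ctrl.grasp_offset)
for n in ("side","top"):
    s=snapshot(n); cv2.imwrite(f"pics/{n}0.png",s["color"]); print(n,s["mtx"],s["xyz"],s["attitude"])
    np.savez(f"/tmp/{n}0.npz",**s)
E
```

```text
pics
{'clock': 0.0, 'joint_pos': array([ 8.02219401e+01,  2.05896005e+01,  6.35762097e-01, -2.00754327e-02,
       -7.01353413e+01, -1.65055035e+01]), 'qvel': array([ 0.02536423,  0.0561535 ,  0.0137825 , -0.05818316, -0.07859489,
       -0.02185691]), 'tau': array([ 1.68687733e-03, -5.82721066e+01,  2.93046981e+01,  6.99675232e+00,
        7.06955689e-03, -1.59748488e-04]), 'tool_pos': array([0.29872538, 0.60477589, 0.22565863]), 'orientation': array([-1.79992756e+02, -9.08671161e-02, -1.16290405e+02]), 'force': array([-0.15215477, -0.04478815, -0.76355302]), 'moment': array([-0.01098794,  0.02422982,  0.03170424]), 'opening': 0.08785044311126634}
0.0188
side [[411.15327859   0.         272.76999222]
 [  0.         411.15327859 202.11268246]
 [  0.           0.           1.        ]] [ 0.35491606 -0.89798178  0.77877312] [-125.90993693   -0.40855211   -7.15201226]
top [[468.31486101   0.         269.25795803]
 [  0.         468.31486101 206.57707083]
 [  0.           0.           1.        ]] [ 0.32821743 -0.0233644   1.62302486] [-1.75665708e+02  1.30776100e-02 -8.91170019e+01]
```

View pics/side0.png

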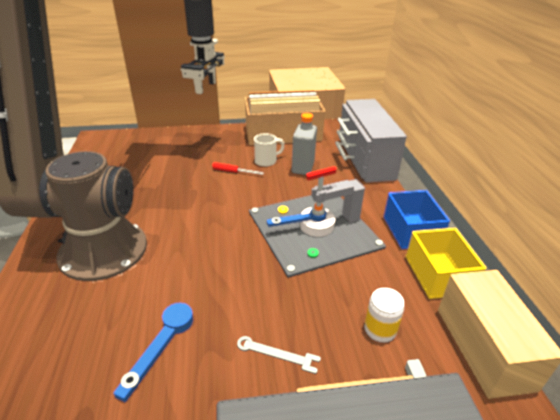

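View pics/top0.png

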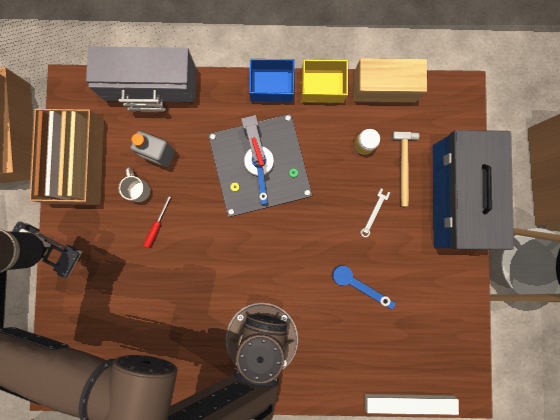

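The side view shows the fixture at about (315,225) with the handle over it. In the top view the fixture is at (259,165) and the red handle at (257,152). The clamped lever's eye is at (263,197), the green stud at (293,173) and the yellow stud at (235,187). Candidates for the lever are the blue lever on the fixture (262,180) and the larger loose lever on the bench (362,285). I take the one on the fixture.

```bash
cat > h.py <<'E'
import cv2,numpy as np
from scipy.spatial.transform import Rotation as R
def cam(s): return s["mtx"],np.array(s["xyz"]),R.from_euler("xyz",s["attitude"],degrees=True).as_matrix()
def ray(s,u,v):
    K,c,M=cam(s); d=M@np.linalg.inv(K)@np.array([u,v,1.]); return c,d
def onz(s,u,v,z):
    c,d=ray(s,u,v); return c+d*(z-c[2])/d[2]
def depthpt(s,u,v):
    c,d=ray(s,u,v); return c+d*s["z_map"][int(round(v)),int(round(u))]
def cloud(s):
    K,c,M=cam(s); h,w=s["z_map"].shape; u,v=np.meshgrid(np.arange(w),np.arange(h))
    p=np.stack([u,v,np.ones_like(u)],-1)@np.linalg.inv(K).T*s["z_map"][...,None]
    return p@M.T+c
def blobs(mask,amin=8):
    n,l,st,ce=cv2.connectedComponentsWithStats(mask.astype(np.uint8)); return [(i,st[i],ce[i]) for i in range(1,n) if st[i][4]>=amin],l
E
python3 - <<'E'
from h import *
np.set_printoptions(precision=4,suppress=True)
for n,(x0,y0,x1,y1) in (("top",(200,105,320,225)),("side",(240,170,390,280))):
    s=dict(np.load(f"/tmp/{n}0.npz")); im=s["color"]
    c=im[y0:y1,x0:x1]; cv2.imwrite(f"pics/{n}0c.png",cv2.resize(c,None,fx=5,fy=5,interpolation=cv2.INTER_CUBIC))
    hsv=cv2.cvtColor(im,cv2.COLOR_BGR2HSV); H,S,V=[hsv[...,i].astype(int) for i in range(3)]
    P=cloud(s)
    roi=np.zeros(H.shape,bool); roi[y0:y1,x0:x1]=1
    for name,m in dict(red=((H<6)|(H>174))&(S>150)&(V>90),green=(H>50)&(H<75)&(S>120),yellow=(H>24)&(H<34)&(S>150),blue=(H>100)&(H<125)&(S>140)).items():
        bs,l=blobs(m&roi)
        for i,st,ce in bs:
            q=P[l==i]; zz={'red':.204,'green':.022,'yellow':.022,'blue':.06}[name]
            print(n,name,st,ce,"med",np.median(q,0),"onz",onz(s,*ce,zz))
E
```

```text
top red [252 138  12  28 119] [257.4118 152.042 ] med [0.6034 0.0186 0.2017] onz [0.6028 0.0175 0.204 ]
top green [290 169   8   8  45] [293.3111 172.6444] med [ 0.5672 -0.1014  0.0208] onz [ 0.5681 -0.1022  0.022 ]
top yellow [231 183   8   8  44] [234.5227 186.5455] med [0.5169 0.0983 0.0203] onz [0.5168 0.0994 0.022 ]
top blue [252 158  14  35 152] [260.2829 177.875 ] med [0.5422 0.0087 0.0591] onz [0.543  0.0105 0.06  ]
top blue [261 199   6   5  21] [263.9524 201.4286] med [ 0.4649 -0.0034  0.0583] onz [ 0.4637 -0.0031  0.06  ]
side red [306 170  30  10 182] [318.6374 173.522 ] med [0.6    0.0137 0.1973] onz [0.5942 0.0029 0.204 ]
side green [308 249  10   8  68] [312.5441 252.5441] med [ 0.5673 -0.1031  0.0206] onz [ 0.5678 -0.1032  0.022 ]
side yellow [278 207  10   6  43] [282.5581 209.5349] med [0.5155 0.0977 0.0204] onz [0.5153 0.0964 0.022 ]
side blue [385 194   5  32  91] [387.7253 211.8352] med [0.8226 0.0291 0.033 ] onz [0.8083 0.0004 0.06  ]
side blue [281 214  44  10 195] [300.6513 217.9282] med [0.5497 0.0036 0.0577] onz [0.5525 0.0014 0.06  ]
side blue [267 220   7   6  23] [269.6522 222.4348] med [ 0.4636 -0.006   0.0574] onz [ 0.4629 -0.0087  0.06  ]
```

```bash
ls pics
```

```text
side0.png
side0c.png
top0.png
top0c.png
```

View pics/top0c.png

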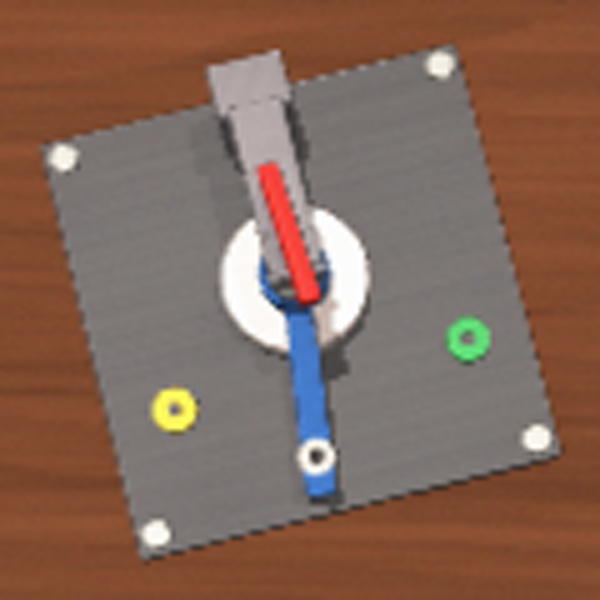

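View pics/side0c.png

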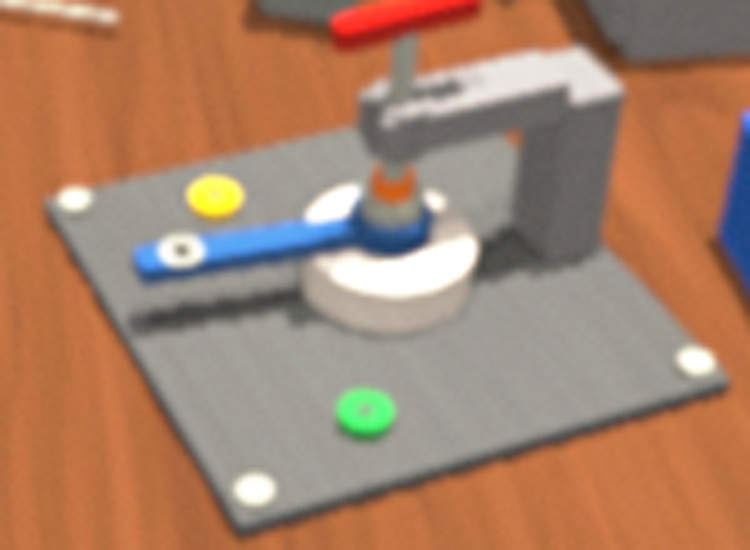

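```bash
python3 - <<'E'
from h import *
np.set_printoptions(precision=4,suppress=True)
s=dict(np.load("/tmp/top0.npz")); im=s["color"]
hsv=cv2.cvtColor(im,cv2.COLOR_BGR2HSV); H,S,V=[hsv[...,i].astype(int) for i in range(3)]
cs=[onz(s,200+a/5-.4,105+b/5-.4,.012) for a,b in ((45,145),(455,45),(560,455),(145,560))]
for c in cs: print(c)
ctr=np.mean(cs,0); ex=(cs[0]+cs[1]-cs[2]-cs[3]);ex/=np.linalg.norm(ex); print("ctr",ctr,"yaw",np.degrees(np.arctan2(ex[1],ex[0])),"axis",ctr+.01*ex)
# rest circle white
roi=np.zeros(H.shape,bool); roi[135:185,235:285]=1
m=(S<40)&(V>190)&roi
pts=np.argwhere(m)[:,::-1]
hull=cv2.convexHull(pts.astype(np.int32)); (c,r)=cv2.minEnclosingCircle(hull); print("rest",c,r,onz(s,*c,.045), r/468*1.58)
# red
m=((H<8)|(H>172))&(S>130)&(V>80); m[:, :245]=0;m[:,275:]=0;m[:130]=0;m[175:]=0
p=np.argwhere(m)[:,::-1].astype(np.float32)
w=np.array([onz(s,*q,.204)[:2] for q in p]); mu=w.mean(0); U=np.linalg.svd(w-mu)[2]; 
pr=(w-mu)@U.T; print("handle",mu,"yaw",np.degrees(np.arctan2(U[0,1],U[0,0])),np.ptp(pr,axis=0))
# also arm top end, depth of handle & eye
P=cloud(s); print(np.median(P[m],0), np.percentile(P[m][:,2],[5,50,95]))
# eye, lever
m=(H>100)&(H<125)&(S>120); m[:,:250]=0;m[:,275:]=0;m[:168]=0;m[215:]=0
p=np.argwhere(m)[:,::-1]; w=np.array([onz(s,*q,.059)[:2] for q in p]); mu=w.mean(0);U=np.linalg.svd(w-mu)[2];print("lever",mu,np.degrees(np.arctan2(U[0,1],U[0,0])),w[np.argmin(w[:,0])])
print("eye",onz(s,200+315/5-.4,105+457/5-.4,.06))
E
```

```text
[0.7025 0.1946 0.012 ]
[ 0.778  -0.0908  0.012 ]
[ 0.4906 -0.1668  0.012 ]
[0.4135 0.1184 0.012 ]
ctr [0.5962 0.0138 0.012 ] yaw 14.792433137590107 axis [0.6058 0.0164 0.012 ]
rest (258.5, 160.0) 14.637381553649902 [0.6063 0.0179 0.045 ] 0.04941680097172403
handle [0.604  0.0177] yaw -161.37709814507133 [0.0892 0.0137]
[0.6041 0.0187 0.2012] [0.1915 0.2012 0.2066]
lever [0.5246 0.0062] -171.60219164510525 [0.4584 0.0033]
eye [0.4819 0.0017 0.06  ]
```

>>> {"op": "send_rows", "data": {
  "commands": [
    [0, [0, 0, 0.16], [0, 0, -0.0234]],
    [0, [0, -0.05, 0.14], [0, 0, -0.0234]],
    [0, [0.07, -0.14, 0], [0, 0, -0.0234]],
    [0, [0.07, -0.14, 0], [0, 0, -0.0234]],
    [0, [0.08, -0.15, 0], [0, 0, -0.0234]],
    [0, [0.08, -0.15, 0], [0, 0, -0.0234]],
    [0, [0.08, -0.15, 0], [0, 0, -0.0234]],
    [0, [0.08, -0.15, 0], [0, 0, -0.0234]],
    [0, [0.08, -0.15, 0], [0, 0, -0.0234]],
    [0, [0.08, -0.15, 0], [0, 0, -0.0234]],
    [0, [0.08, -0.15, 0], [0, 0, -0.0234]],
    [0, [0.08, -0.15, 0], [0, 0, -0.0234]]
  ]
}}

```text
clock: 1.3
tool_pos: [0.4939, 0.2093, 0.2965]
orientation: [-179.8, -0.7, 140.5]
force: [0.8, 0.4, -0.1]
opening: 0.0879
```

```bash
python3 - <<'E'
from plant import *
o=sensors.get_obs();print(o)
E
```

```text
{'clock': 1.3, 'joint_pos': array([ 43.44255114,   5.4603678 ,  -9.67207017,  -0.64484659,
       -75.12725593, -82.76720418]), 'qvel': array([-48.06589575,   1.96888104,   1.86501695,  -0.21368643,
         0.24898062, -37.48903159]), 'tau': array([  5.33785254, -39.73179817,  29.18711007,   6.95762247,
        -0.24344059,   1.0498631 ]), 'tool_pos': array([0.49389837, 0.2092681 , 0.29654828]), 'orientation': array([-179.81983965,   -0.65034304,  140.50739567]), 'force': array([ 0.79893067,  0.3766387 , -0.11857214]), 'moment': array([ 0.10545178, -0.21348166,  0.04029122]), 'opening': 0.08788960637017723}
```

>>> {"op": "send_rows", "data": {
  "commands": [
    [0, [0.08, -0.14, 0], [0, 0, -0.0178]],
    [0, [0.08, -0.14, 0], [0, 0, -0.0178]],
    [0, [0.08, -0.14, 0], [0, 0, -0.0178]],
    [0, [0.08, -0.14, 0], [0, 0, -0.0178]],
    [0, [0.06, -0.1, 0], [0, 0, -0.0178]],
    [0, [0, 0, 0], [0, 0, 0]],
    [0, [0, 0, 0], [0, 0, 0]]
  ]
}}

```text
clock: 2.0
tool_pos: [0.5916, 0.0312, 0.2939]
orientation: [-179.6, -0.7, 106.5]
force: [-0.4, 0.7, 0.1]
opening: 0.0876
```

```bash
python3 - <<'E'
from plant import *
from h import *
np.set_printoptions(precision=4,suppress=True)
o=sensors.get_obs();print(o)
s=snapshot("wrist"); cv2.imwrite("pics/w1.png",s["color"]); np.savez("/tmp/w1.npz",**s)
im=s["color"];hsv=cv2.cvtColor(im,cv2.COLOR_BGR2HSV); H,S,V=[hsv[...,i].astype(int) for i in range(3)]
m=((H<8)|(H>172))&(S>130)&(V>80)
bs,l=blobs(m,200)
P=cloud(s)
for i,st,ce in bs:
    p=np.argwhere(l==i)[:,::-1]
    w=np.array([onz(s,*q,.204)[:2] for q in p]); mu=w.mean(0); U=np.linalg.svd(w-mu,full_matrices=False)[2]
    pr=(w-mu)@U.T; print(st,"handle",mu,"mid",mu+np.array([(pr[:,k].max()+pr[:,k].min())/2 for k in (0,1)])@U,"yaw",np.degrees(np.arctan2(U[0,1],U[0,0])),np.ptp(pr,axis=0),np.median(P[l==i],0),np.percentile(P[l==i][:,2],[5,50,95]))
E
```

```text
{'clock': 2.0, 'joint_pos': array([ 21.4327,  11.1256,  -3.2156,  -0.7328, -76.0436, -94.769 ]), 'qvel': array([-1.5054,  0.7958,  0.1662,  0.1555,  0.0044, -0.8872]), 'tau': array([ -0.6662, -45.6286,  30.2126,   7.1935,  -0.1026,  -0.0795]), 'tool_pos': array([0.5916, 0.0312, 0.2939]), 'orientation': array([-179.5563,   -0.6754,  106.482 ]), 'force': array([-0.4343,  0.6575,  0.0564]), 'moment': array([ 0.0248, -0.1814,  0.0402]), 'opening': 0.08761138626765934}
[543  85  17  27 252] handle [0.4422 0.2079] mid [0.4427 0.2062] yaw 29.30741587460706 [0.0195 0.0124] [0.3873 0.3595 0.0165] [0.0002 0.0165 0.0235]
[ 252  176   20   98 1452] handle [0.6036 0.0189] mid [0.6048 0.0194] yaw 18.891432301806645 [0.0882 0.0133] [0.603  0.0187 0.2026] [0.2012 0.2026 0.2038]
```

View pics/w1.png

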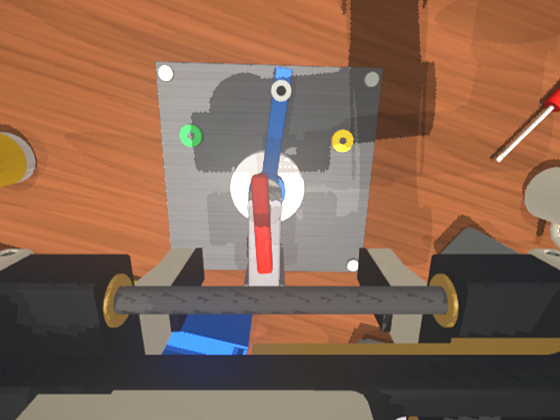

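```bash
cat >> h.py <<'E'
def todo(pos,yaw,o=None):
    from plant import sensors
    o=o or sensors.get_obs()
    Rc=R.from_euler("xyz",o["orientation"],degrees=True); Rt=R.from_euler("xyz",[180,0,yaw],degrees=True)
    rv=np.degrees((Rt*Rc.inv()).as_rotvec())
    d=np.array(pos)-o["tool_pos"]
    print("t",o["clock"],"pos",o["tool_pos"],"rpy",o["orientation"],"F",o["force"],"M",o["moment"],"op",o["opening"],"j6",o["joint_pos"][5])
    print("shift units",d/.25,"turn units",rv/360,"deg",rv)
E
python3 -c "
from h import *
np.set_printoptions(precision=4,suppress=True)
todo([.604,.0182,.2],108.8)"
```

```text
t 2.05 pos [0.5914 0.0316 0.2938] rpy [-179.5472   -0.6719  106.5211] F [-0.0423 -0.4229 -0.0531] M [-0.0132 -0.1757  0.0127] op 0.08745076845329651 j6 -94.77099964520248
shift units [ 0.0503 -0.0535 -0.3753] turn units [-0.0014 -0.0018  0.0063] deg [-0.5029 -0.6354  2.2762]
```

>>> {"op": "send_rows", "data": {
  "commands": [
    [0, [0.025, -0.027, 0], [-0.0014, -0.0018, 0.0063]],
    [0, [0.025, -0.027, 0], [0, 0, 0]],
    [0, [0, 0, -0.12], [0, 0, 0]],
    [0, [0, 0, -0.12], [0, 0, 0]],
    [0, [0, 0, -0.12], [0, 0, 0]],
    [0, [0, 0, 0], [0, 0, 0]],
    [0, [0, 0, 0], [0, 0, 0]]
  ]
}}

```text
clock: 2.75
tool_pos: [0.604, 0.0227, 0.2041]
orientation: [179.8, -0.0, 109.3]
force: [0.0, 0.8, 1.4]
opening: 0.0878
```

```bash
python3 -c "
from h import *
np.set_printoptions(precision=4,suppress=True)
todo([.604,.0182,.177],108.8)"
```

```text
t 2.75 pos [0.604  0.0227 0.2041] rpy [179.7683  -0.0376 109.319 ] F [0.0108 0.7971 1.3985] M [ 0.0556 -0.1954  0.056 ] op 0.08775513153679192 j6 -91.29562351121503
shift units [-0.     -0.0179 -0.1085] turn units [-0.0003  0.0006 -0.0014] deg [-0.1112  0.2067 -0.5189]
```

>>> {"op": "send_rows", "data": {
  "commands": [
    [0, [0, -0.02, -0.05], [-0.0003, 0.0006, -0.0014]],
    [0, [0, 0, -0.05], [0, 0, 0]],
    [0, [0, 0, -0.01], [0, 0, 0]],
    [0, [0, 0, 0], [0, 0, 0]]
  ]
}}

```text
clock: 3.15
tool_pos: [0.6059, 0.0182, 0.1784]
orientation: [179.7, 0.0, 108.8]
force: [0.6, 0.8, -0.5]
opening: 0.0875
```

```bash
python3 -c "
from h import *
np.set_printoptions(precision=4,suppress=True)
todo([.604,.0182,.177],108.8)"
```

```text
t 3.15 pos [0.6059 0.0182 0.1784] rpy [179.725    0.0178 108.8228] F [ 0.5725  0.8327 -0.4966] M [ 0.029  -0.2267  0.0196] op 0.08754242429469085 j6 -91.37401698994177
shift units [-0.0076 -0.0001 -0.0056] turn units [-0.0002  0.0007 -0.0001] deg [-0.0718  0.266  -0.0228]
```

>>> {"op": "send_rows", "data": {
  "commands": [
    [0.5, [-0.004, 0, -0.004], [0, 0, 0]],
    [1, [0, 0, 0], [0, 0, 0]],
    [1, [0, 0, 0], [0, 0, 0]],
    [1, [0, 0, 0], [0, 0, 0]],
    [1, [0, 0, 0], [0, 0, 0]],
    [1, [0, 0, 0], [0, 0, 0]],
    [1, [0, 0, 0], [0, 0, 0]]
  ]
}}

```text
clock: 3.85
tool_pos: [0.6056, 0.0183, 0.1791]
orientation: [179.6, 0.0, 108.8]
force: [-0.6, -0.1, -0.3]
opening: 0.0374
```

```bash
python3 -c "
from h import *
np.set_printoptions(precision=4,suppress=True)
todo([.605,.0178,.177],108.8)"
```

```text
t 3.85 pos [0.6056 0.0183 0.1791] rpy [179.5767   0.0366 108.8307] F [-0.5533 -0.0926 -0.2527] M [ 0.0906 -0.1     0.0322] op 0.03737391568075016 j6 -91.41145087588121
shift units [-0.0026 -0.0021 -0.0083] turn units [-0.0003  0.0011 -0.0001] deg [-0.1019  0.4125 -0.0308]
```

Still closing.

>>> {"op": "send_rows", "data": {
  "commands": [
    [1, [-0.001, 0, -0.004], [0, 0, 0]],
    [1, [0, 0, 0], [0, 0, 0]],
    [1, [0, 0, 0], [0, 0, 0]],
    [1, [0, 0, 0], [0, 0, 0]],
    [1, [0, 0, 0], [0, 0, 0]]
  ]
}}

```text
clock: 4.35
tool_pos: [0.6051, 0.0192, 0.178]
orientation: [179.6, -0.0, 108.9]
force: [0.9, -1.0, -0.0]
opening: 0.0137
```

```bash
python3 -c "
from h import *
np.set_printoptions(precision=4,suppress=True)
todo([.605,.0178,.177],108.8)"
```

```text
t 4.35 pos [0.6051 0.0192 0.178 ] rpy [179.5714  -0.0338 108.8522] F [ 0.8601 -0.9644 -0.0229] M [-0.145  -0.1658  0.0197] op 0.013744807515673382 j6 -91.41313357812493
shift units [-0.0003 -0.0058 -0.004 ] turn units [-0.0005  0.0011 -0.0001] deg [-0.1703  0.3948 -0.0521]
```

>>> {"op": "send_rows", "data": {
  "commands": [
    [1, [0, 0, 0.0013], [0, 0, 0.014]],
    [1, [0, 0, 0.0013], [0, 0, 0.014]]
  ]
}}

```text
clock: 4.55
tool_pos: [0.6052, 0.0189, 0.1786]
orientation: [179.6, -0.0, 119.1]
force: [0.3, -0.7, 0.3]
opening: 0.0136
```

```bash
python3 -c "
from h import *
np.set_printoptions(precision=4,suppress=True)
todo([.605,.0178,.177],118.8)"
```

```text
t 4.55 pos [0.6052 0.0189 0.1786] rpy [179.5724  -0.0116 119.1014] F [ 0.263  -0.6665  0.2866] M [-0.0066 -0.162  -0.3512] op 0.013588669766689203 j6 -81.06380500227417
shift units [-0.0008 -0.0045 -0.0065] turn units [-0.0006  0.001  -0.0008] deg [-0.2171  0.3685 -0.3014]
```

>>> {"op": "send_rows", "data": {
  "commands": [
    [1, [0, 0, 0.0013], [0, 0, 0.014]],
    [1, [0, 0, 0.0013], [0, 0, 0.014]]
  ]
}}

```text
clock: 4.75
tool_pos: [0.6054, 0.0186, 0.1793]
orientation: [179.6, 0.0, 129.5]
force: [-0.2, 0.1, 0.2]
opening: 0.0138
```

```bash
python3 -c "
from h import *
np.set_printoptions(precision=4,suppress=True)
todo([.605,.0178,.177],128.8)"
```

```text
t 4.75 pos [0.6054 0.0186 0.1793] rpy [179.5635   0.0003 129.5149] F [-0.1882  0.0757  0.2273] M [ 0.1089 -0.1138 -0.416 ] op 0.013808064696759173 j6 -70.53157266008583
shift units [-0.0016 -0.0032 -0.009 ] turn units [-0.0008  0.0009 -0.002 ] deg [-0.2754  0.3386 -0.7149]
```

>>> {"op": "send_rows", "data": {
  "commands": [
    [1, [0, 0, 0.0013], [0, 0, 0.014]],
    [1, [0, 0, 0.0013], [0, 0, 0.014]]
  ]
}}

```text
clock: 4.95
tool_pos: [0.6057, 0.0183, 0.18]
orientation: [179.5, 0.0, 139.9]
force: [0.2, 0.9, 0.5]
opening: 0.0139
```

```bash
python3 -c "
from h import *
np.set_printoptions(precision=4,suppress=True)
todo([.605,.0178,.177],138.8)"
```

```text
t 4.95 pos [0.6057 0.0183 0.18  ] rpy [179.5413   0.018  139.9337] F [0.1529 0.9075 0.5164] M [ 0.1798 -0.1309 -0.4281] op 0.013897082779802198 j6 -59.995260092199416
shift units [-0.0027 -0.002  -0.0119] turn units [-0.0009  0.0009 -0.0031] deg [-0.3364  0.3123 -1.1337]
```

>>> {"op": "send_rows", "data": {
  "commands": [
    [1, [0, 0, 0.0013], [0, 0, 0.014]],
    [1, [0, 0, 0.0013], [0, 0, 0.014]]
  ]
}}

```text
clock: 5.15
tool_pos: [0.606, 0.0181, 0.1807]
orientation: [179.5, 0.0, 150.4]
force: [0.1, 0.5, -0.5]
opening: 0.0138
```

```bash
python3 -c "
from h import *
np.set_printoptions(precision=4,suppress=True)
todo([.605,.0178,.177],148.8)"
```

```text
t 5.15 pos [0.606  0.0181 0.1807] rpy [179.5172   0.0373 150.3517] F [ 0.1231  0.5129 -0.4759] M [ 0.2211 -0.1602 -0.4093] op 0.013814648332918717 j6 -49.46300174184074
shift units [-0.0039 -0.0012 -0.0146] turn units [-0.0011  0.0008 -0.0043] deg [-0.3975  0.2767 -1.5518]
```

>>> {"op": "send_rows", "data": {
  "commands": [
    [1, [-0.001, 0, 0.0014], [0, 0, 0.015]],
    [1, [0, 0, 0.0014], [0, 0, 0.015]],
    [1, [-0.001, 0, 0.0014], [0, 0, 0.015]]
  ]
}}

```text
clock: 5.45
tool_pos: [0.6065, 0.0179, 0.1818]
orientation: [179.5, 0.1, 167.1]
force: [2.2, 0.5, -1.1]
opening: 0.0139
```

```bash
python3 -c "
from h import *
np.set_printoptions(precision=4,suppress=True)
todo([.605,.0178,.177],183.8)"
```

```text
t 5.45 pos [0.6065 0.0179 0.1818] rpy [179.4635   0.1269 167.0904] F [ 2.2316  0.5362 -1.0624] M [ 0.1555 -0.6112 -0.4053] op 0.013884536530065116 j6 -32.570016970471556
shift units [-0.0061 -0.0004 -0.0191] turn units [-0.0015  0.0005  0.0464] deg [-0.5266  0.1697 16.7088]
```

>>> {"op": "send_rows", "data": {
  "commands": [
    [1, [-0.001, 0, 0.0014], [0, 0, 0.015]],
    [1, [0, 0, 0.0014], [0, 0, 0.015]],
    [1, [0, 0, 0.001], [0, 0, 0.008]],
    [1, [0, 0, 0], [0, 0, 0]]
  ]
}}

```text
clock: 5.85
tool_pos: [0.6071, 0.0178, 0.1827]
orientation: [179.4, 0.2, -178.7]
force: [-0.6, 2.4, 1.8]
opening: 0.0138
```

```bash
python3 - <<'E'
from plant import *
from h import *
np.set_printoptions(precision=4,suppress=True)
todo([.605,.0178,.177],183.8)
for n,(x0,y0,x1,y1) in (("top",(200,105,320,225)),("side",(240,140,390,250))):
    s=snapshot(n); np.savez(f"/tmp/{n}1.npz",**s)
    cv2.imwrite(f"pics/{n}1c.png",cv2.resize(s["color"][y0:y1,x0:x1],None,fx=5,fy=5,interpolation=cv2.INTER_CUBIC))
E
```

```text
t 5.85 pos [0.6071 0.0178 0.1827] rpy [ 179.4176    0.1993 -178.6724] F [-0.5802  2.3599  1.7878] M [ 0.4626  0.3626 -0.2602] op 0.013762269273890885 j6 -18.182803803010795
shift units [-0.0084 -0.0002 -0.023 ] turn units [-0.0016  0.0005  0.0069] deg [-0.5908  0.1731  2.4714]
```

View pics/side1c.png

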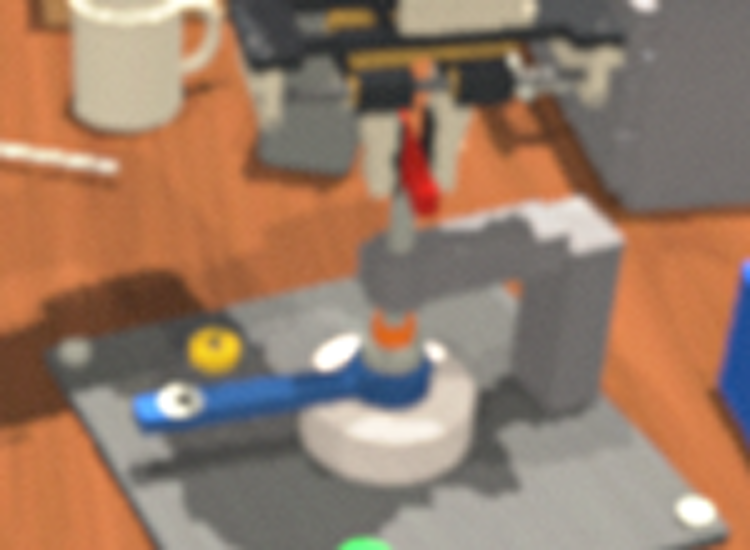

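>>> {"op": "send_rows", "data": {
  "commands": [
    [0.4, [0, 0, 0], [0, 0, 0]],
    [0.4, [0, 0, 0], [0, 0, 0]],
    [0.4, [0, 0, 0], [0, 0, 0]],
    [0.4, [0, 0, 0.05], [0, 0, 0]],
    [0.4, [0, 0, 0.15], [0, 0, 0]],
    [0.4, [0, 0, 0.15], [0, 0, 0]],
    [0.4, [0, 0, 0], [0, 0, 0]]
  ]
}}

```text
clock: 6.65
tool_pos: [0.6063, 0.0166, 0.2748]
orientation: [179.6, 0.1, -179.0]
force: [-0.1, -0.9, 0.3]
opening: 0.0522
```

>>> {"op": "send_rows", "data": {
  "commands": [
    [0.4, [-0.07, 0, 0], [0, 0, -0.0236]],
    [0.4, [-0.07, -0.01, 0], [0, 0, -0.0236]],
    [0.4, [-0.07, -0.01, 0], [0, 0, -0.0236]],
    [0.4, [-0.07, -0.01, 0], [0, 0, -0.0236]],
    [0.4, [-0.07, -0.01, 0], [0, 0, -0.0236]],
    [0.4, [-0.07, -0.01, 0], [0, 0, -0.0236]],
    [0.4, [-0.06, -0.01, 0], [0, 0, -0.0236]],
    [0.4, [0, 0, 0], [0, 0, -0.0236]],
    [0.4, [0, 0, 0], [0, 0, -0.0236]],
    [0.4, [0, 0, 0], [0, 0, -0.02]],
    [0.4, [0, 0, 0], [0, 0, 0]]
  ]
}}

```text
clock: 7.75
tool_pos: [0.4827, 0.0002, 0.2849]
orientation: [179.0, 0.4, 95.8]
force: [0.1, 0.6, -0.5]
opening: 0.0524
```

```bash
python3 - <<'E'
from plant import *
from h import *
np.set_printoptions(precision=4,suppress=True)
todo([.484,.0022,.1],97.2)
s=snapshot("wrist"); np.savez("/tmp/w2.npz",**s); cv2.imwrite("pics/w2.png",s["color"])
s=snapshot("top"); np.savez("/tmp/top2.npz",**s); cv2.imwrite("pics/top2c.png",cv2.resize(s["color"][105:225,200:320],None,fx=5,fy=5,interpolation=cv2.INTER_CUBIC))
s=snapshot("side"); np.savez("/tmp/side2.npz",**s)
cv2.imwrite("pics/side2c.png",cv2.resize(s["color"][150:260,240:390],None,fx=5,fy=5,interpolation=cv2.INTER_CUBIC))
E
```

```text
t 7.75 pos [0.4827 0.0002 0.2849] rpy [178.959    0.3922  95.8122] F [ 0.1273  0.5935 -0.4744] M [ 0.0416 -0.0951  0.007 ] op 0.052359821482184314 j6 -108.44059654198449
shift units [ 0.005   0.008  -0.7395] turn units [0.0008 0.003  0.0038] deg [0.2718 1.0788 1.3842]
```

View pics/w2.png

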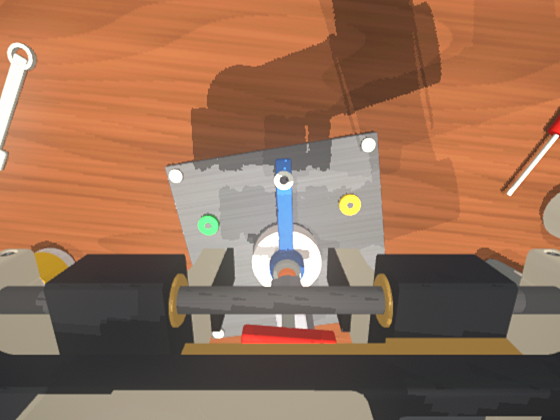

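View pics/side2c.png

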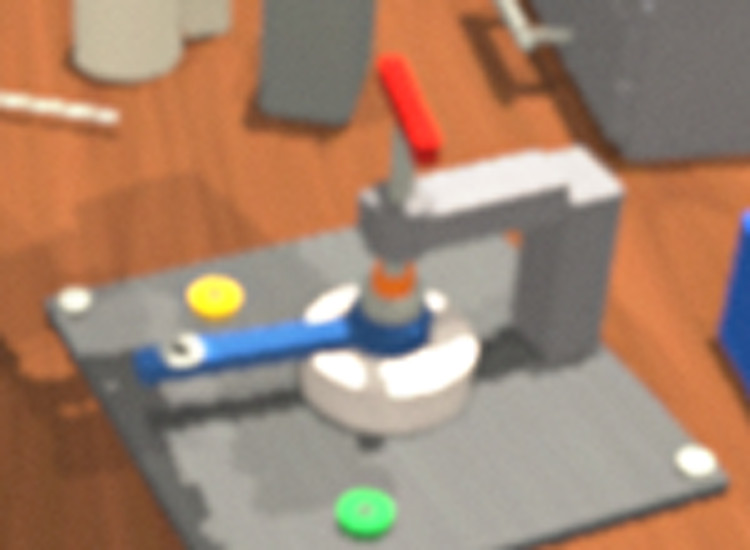

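View pics/top2c.png

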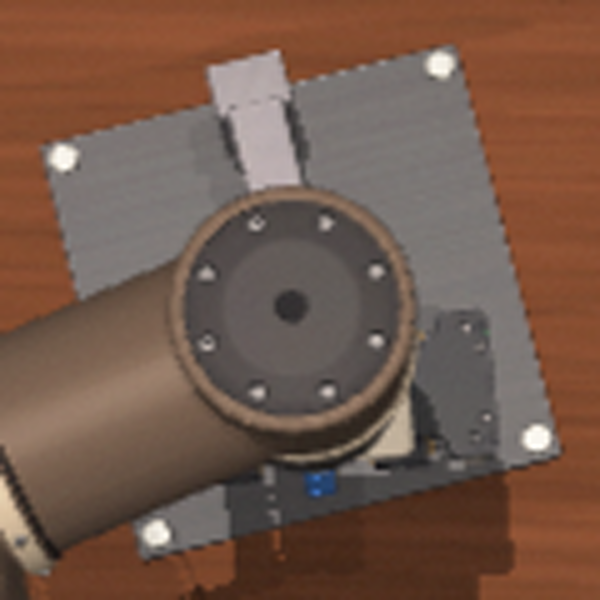

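The wrist view shows the eye at (284,180), green at (208,225), yellow at (350,205) and the red bar now crosswise at (288,335). In the side view the bar has turned about 72° and the orange collar is closer to the overhead arm.

```bash
python3 - <<'E'
from h import *
np.set_printoptions(precision=4,suppress=True)
s=dict(np.load("/tmp/w2.npz"));im=s["color"];hsv=cv2.cvtColor(im,cv2.COLOR_BGR2HSV); H,S,V=[hsv[...,i].astype(int) for i in range(3)]
def w(m,z,a=60):
    bs,l=blobs(m,a)
    for i,st,ce in bs: print(st,ce,onz(s,*ce,z))
print("g");w((H>50)&(H<75)&(S>120),.022)
print("y");w((H>22)&(H<34)&(S>150)&(np.arange(560)[None]>300),.022)
m=(H>100)&(H<125)&(S>120);m[:,:265]=0;m[:,300:]=0;m[:155]=0;m[228:]=0
p=np.argwhere(m)[:,::-1];q=np.array([onz(s,*a,.059)[:2] for a in p]);mu=q.mean(0);U=np.linalg.svd(q-mu,full_matrices=False)[2];print("lev",mu,np.degrees(np.arctan2(U[0,1],U[0,0])))
g=cv2.cvtColor(im,cv2.COLOR_BGR2GRAY)
m=np.zeros(g.shape,bool);m[168:193,271:297]=1; m&=(S<60)&(V>150); p=np.argwhere(m)[:,::-1];c,r=cv2.minEnclosingCircle(p.astype(np.int32));print("eye",c,r,onz(s,*c,.06))
s=dict(np.load("/tmp/side2.npz"));im=s["color"];hsv=cv2.cvtColor(im,cv2.COLOR_BGR2HSV);H,S,V=[hsv[...,i].astype(int) for i in range(3)]
m=((H<6)|(H>174))&(S>150)&(V>90);m[:, :300]=0;m[:,340:]=0;m[:150]=0;m[185:]=0
p=np.argwhere(m)[:,::-1];q=np.array([onz(s,*a,.209)[:2] for a in p]);mu=q.mean(0);U=np.linalg.svd(q-mu,full_matrices=False)[2];print("bar",len(p),mu,np.degrees(np.arctan2(U[0,1],U[0,0])),np.ptp((q-mu)@U.T,axis=0)); P=cloud(s);print(np.percentile(P[m],[5,50,95],axis=0))
E
```

```text
g
[198 215  21  19 253] [208.2411 223.9763] [ 0.5674 -0.0994  0.022 ]
y
[339 195  21  19 221] [350.1946 204.086 ] [0.5161 0.1016 0.022 ]
lev [0.5063 0.0055] 7.753729473598079
eye (283.5, 180.0) 17.327821731567383 [0.4828 0.0023 0.06  ]
bar 127 [0.6015 0.0043] -90.54641076513488 [0.1062 0.0173]
[[ 0.5976 -0.0251  0.0572]
 [ 0.6031  0.0107  0.2053]
 [ 0.6683  0.2279  0.2079]]
```

>>> {"op": "send_rows", "data": {
  "commands": [
    [0.4, [0.006, 0.008, -0.1], [0.0008, 0.003, 0.004]],
    [0.4, [0, 0, -0.18], [0, 0, 0]],
    [0.4, [0, 0, -0.18], [0, 0, 0]],
    [0.4, [0, 0, -0.18], [0, 0, 0]],
    [0.4, [0, 0, -0.1], [0, 0, 0]],
    [0.4, [0, 0, 0], [0, 0, 0]]
  ]
}}

```text
clock: 8.5
tool_pos: [0.4855, 0.002, 0.0965]
orientation: [179.7, -0.1, 98.7]
force: [-0.2, -1.1, 1.0]
opening: 0.0526
```

```bash
python3 -c "
from h import *
np.set_printoptions(precision=4,suppress=True)
todo([.4843,.002,.04],97.4)"
```

```text
t 8.5 pos [0.4855 0.002  0.0965] rpy [179.6503  -0.073   98.6535] F [-0.1816 -1.0998  1.0406] M [-0.0078 -0.1244 -0.0127] op 0.052596999707261956 j6 -104.88732413260729
shift units [-0.0048 -0.     -0.2261] turn units [-0.0003  0.0009 -0.0035] deg [-0.1211  0.3361 -1.2533]
```

>>> {"op": "send_rows", "data": {
  "commands": [
    [0.4, [-0.004, 0, -0.1], [-0.0003, 0.0009, -0.0035]],
    [0.4, [0, 0, -0.1], [0, 0, 0]],
    [0.4, [0, 0, -0.03], [0, 0, 0]],
    [1, [0, 0, 0], [0, 0, 0]],
    [1, [0, 0, 0], [0, 0, 0]],
    [1, [0, 0, 0], [0, 0, 0]],
    [1, [0, 0, 0], [0, 0, 0]],
    [1, [0, 0, 0], [0, 0, 0]]
  ]
}}

```text
clock: 9.3
tool_pos: [0.4913, 0.0039, 0.0467]
orientation: [179.3, -0.1, 97.9]
force: [-0.4, -0.2, -2.9]
opening: 0.0197
```

```bash
python3 -c "
from h import *
np.set_printoptions(precision=4,suppress=True)
todo([.4843,.002,.04],97.4)"
```

```text
t 9.3 pos [0.4913 0.0039 0.0467] rpy [179.3341  -0.059   97.9477] F [-0.3603 -0.2439 -2.8842] M [-0.036  -0.0415  0.0206] op 0.019700270216489103 j6 -105.73476300500406
shift units [-0.0282 -0.0076 -0.0268] turn units [-0.0004  0.0018 -0.0015] deg [-0.1474  0.6521 -0.5473]
```

```bash
cat > arc.py <<'E'
from h import *
import sys
from plant import sensors
A=np.array([.6053,.0177]); o=sensors.get_obs(); p=o["tool_pos"][:2]; d=p-A
r=np.hypot(*d); ph=np.degrees(np.arctan2(d[1],d[0])); yaw=o["orientation"][2]
print("r",round(r,4),"phi",round(ph,2),"yaw-90",round((yaw-90)%360-180 ,2),"z",o["tool_pos"][2],"F",o["force"].round(1),"M",o["moment"].round(2),"op",round(o["opening"],4),"t",o["clock"])
R0=.1148; n=int(sys.argv[1]); st=float(sys.argv[2])
q=p
for k in range(1,n+1):
    a=np.radians(ph+st*k); t=A+R0*np.array([np.cos(a),np.sin(a)])
    print(((t-q)/.25).round(4), round(st/360,4)); q=t
E
python3 arc.py 6 5
```

```text
r 0.1148 phi -173.09 yaw-90 -172.05 z 0.04670200242045648 F [-0.4 -0.2 -2.9] M [-0.04 -0.04  0.02] op 0.0197 t 9.3
[ 0.0065 -0.0395] 0.0139
[ 0.01   -0.0388] 0.0139
[ 0.0133 -0.0378] 0.0139
[ 0.0166 -0.0365] 0.0139
[ 0.0197 -0.0349] 0.0139
[ 0.0226 -0.0331] 0.0139
```

>>> {"op": "send_rows", "data": {
  "commands": [
    [1, [0.0065, -0.0395, 0], [0, 0, 0.0139]],
    [1, [0.01, -0.039, 0], [0, 0, 0.0139]],
    [1, [0.0133, -0.038, 0], [0, 0, 0.0139]]
  ]
}}

```text
clock: 9.6
tool_pos: [0.4981, -0.0255, 0.0475]
orientation: [179.3, -0.1, 113.5]
force: [0.6, -0.5, -1.7]
opening: 0.0195
```

```bash
python3 arc.py 4 5
```

```text
r 0.1155 phi -158.06 yaw-90 -156.55 z 0.047518670697677526 F [ 0.6 -0.5 -1.7] M [-0.29 -0.15 -0.12] op 0.0195 t 9.6
[ 0.0193 -0.0354] 0.0139
[ 0.0197 -0.0349] 0.0139
[ 0.0227 -0.033 ] 0.0139
[ 0.0254 -0.0309] 0.0139
```

>>> {"op": "send_rows", "data": {
  "commands": [
    [1, [0.019, -0.0354, -0.001], [0, 0, 0.0139]],
    [1, [0.0197, -0.035, -0.001], [0, 0, 0.0139]],
    [1, [0.0227, -0.033, -0.001], [0, 0, 0.0139]],
    [1, [0.0254, -0.031, -0.001], [0, 0, 0.0139]]
  ]
}}

```text
clock: 10.0
tool_pos: [0.5199, -0.061, 0.0472]
orientation: [179.3, -0.1, 134.3]
force: [3.0, 0.4, -2.7]
opening: 0.0195
```

```bash
python3 arc.py 6 5
```

```text
r 0.1162 phi -137.33 yaw-90 -135.74 z 0.04722864193450469 F [ 3.   0.4 -2.7] M [-0.01 -1.15 -0.24] op 0.0195 t 10.0
[ 0.0324 -0.0246] 0.0139
[ 0.0308 -0.0257] 0.0139
[ 0.0329 -0.0229] 0.0139
[ 0.0348 -0.0199] 0.0139
[ 0.0364 -0.0168] 0.0139
[ 0.0377 -0.0136] 0.0139
```

>>> {"op": "send_rows", "data": {
  "commands": [
    [1, [0.0324, -0.0246, -0.001], [0, 0, 0.0139]],
    [1, [0.0308, -0.0257, -0.001], [0, 0, 0.0139]],
    [1, [0.033, -0.023, -0.001], [0, 0, 0.0139]],
    [1, [0.035, -0.02, -0.001], [0, 0, 0.0139]],
    [1, [0.0364, -0.0168, -0.001], [0, 0, 0.0125]],
    [1, [0, 0, 0], [0, 0, 0]]
  ]
}}

```text
clock: 10.6
tool_pos: [0.5646, -0.0912, 0.0468]
orientation: [179.2, 0.0, 159.8]
force: [-0.6, 2.4, -1.3]
opening: 0.0196
```

```bash
python3 arc.py 2 2.5; python3 - <<'E'
from plant import *
from h import *
s=snapshot("top"); np.savez("/tmp/top3.npz",**s); cv2.imwrite("pics/top3c.png",cv2.resize(s["color"][105:225,200:320],None,fx=5,fy=5,interpolation=cv2.INTER_CUBIC))
s=snapshot("side"); np.savez("/tmp/side3.npz",**s)
cv2.imwrite("pics/side3c.png",cv2.resize(s["color"][160:280,240:390],None,fx=5,fy=5,interpolation=cv2.INTER_CUBIC))
E
```

```text
r 0.1163 phi -110.5 yaw-90 -110.24 z 0.04684755522377182 F [-0.6  2.4 -1.3] M [ 0.89 -0.09  0.09] op 0.0196 t 10.6
[ 0.021 -0.001] 0.0069
[ 0.0192 -0.0058] 0.0069
```

View pics/side3c.png

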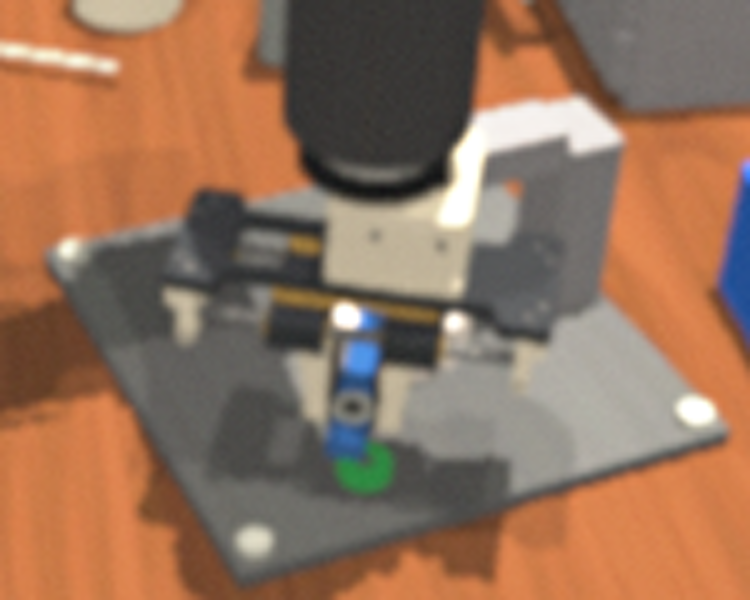

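The side view shows the lever in the grip, with the eye at crop (352,405). It points just short of the green stud at (365,465), so about 3° more is needed.

>>> {"op": "send_rows", "data": {
  "commands": [
    [1, [0.021, -0.003, 0], [0, 0, 0.0075]],
    [1, [0.002, -0.001, 0], [0, 0, 0]],
    [1, [0, 0, 0], [0, 0, 0]]
  ]
}}

```text
clock: 11.0
tool_pos: [0.5682, -0.0915, 0.047]
orientation: [179.2, 0.0, 162.0]
force: [0.6, -0.2, -2.2]
opening: 0.02
```

```bash
python3 arc.py 1 1; python3 - <<'E'
from plant import *
from h import *
np.set_printoptions(precision=4,suppress=True)
s=snapshot("side"); np.savez("/tmp/side4.npz",**s)
x0,y0,x1,y1=290,220,350,265
cv2.imwrite("pics/side4c.png",cv2.resize(s["color"][y0:y1,x0:x1],None,fx=12,fy=12,interpolation=cv2.INTER_CUBIC))
E
```

```text
r 0.1153 phi -108.77 yaw-90 -108.02 z 0.04703992029555825 F [ 0.6 -0.2 -2.2] M [-0.25 -0.37 -0.11] op 0.02 t 11.0
[ 0.0083 -0.0006] 0.0028
```

View pics/side4c.png

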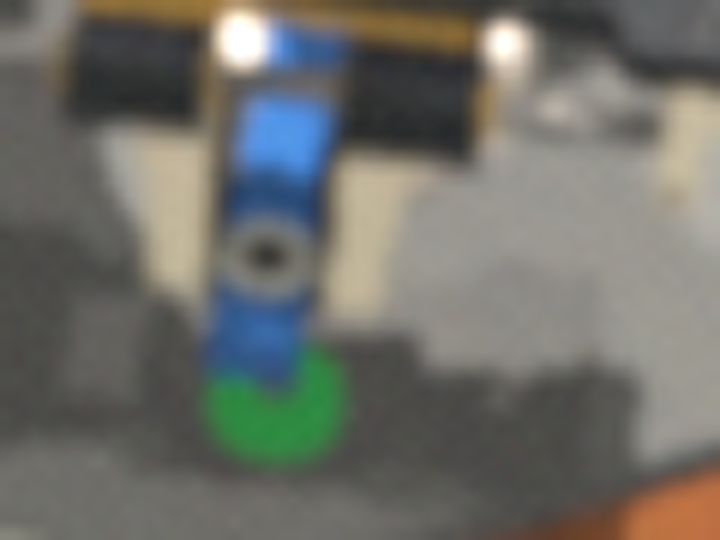

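```bash
python3 - <<'E'
from h import *
np.set_printoptions(precision=4,suppress=True)
s=dict(np.load("/tmp/side4.npz")); s0=dict(np.load("/tmp/side0.npz"))
e=onz(s,290+267/12-.46,220+255/12-.46,.06); print("eye",e)
e0=onz(s0,240+181/5-.4,170+250/5-.4,.06); print("eye0 side",e0)
g=np.array([.5678,-.1032])
for A in ([.6053,.0177],[.605,.0165],[.604,.016]):
    f=lambda p:np.degrees(np.arctan2(p[1]-A[1],p[0]-A[0])); print(f(e),f(g),f(e0), np.hypot(*(e[:2]-A)))
E
```

```text
eye [ 0.5643 -0.0983  0.06  ]
eye0 side [0.4816 0.002  0.06  ]
-109.47196997161367 -107.23251531853914 -172.76212465235656 0.12308279661484231
-109.52706607434563 -107.26403990518524 -173.29368403695938 0.12185148363474219
-109.16006413664721 -106.89307820915329 -173.47032638606385 0.12104847291063478
```

>>> {"op": "send_rows", "data": {
  "commands": [
    [1, [0.019, -0.006, 0], [0, 0, 0.0065]],
    [1, [0.001, 0, 0], [0, 0, 0]],
    [1, [0, 0, 0], [0, 0, 0]]
  ]
}}

```text
clock: 11.35
tool_pos: [0.5723, -0.0927, 0.0473]
orientation: [179.2, 0.0, 164.1]
force: [0.9, 0.3, -3.0]
opening: 0.02
```

```bash
python3 arc.py 1 1
```

```text
r 0.1152 phi -106.62 yaw-90 -105.87 z 0.047258740523742224 F [ 0.9  0.3 -3. ] M [-0.1  -0.46 -0.11] op 0.02 t 11.35
[ 0.0082 -0.0005] 0.0028
```

>>> {"op": "send_rows", "data": {
  "commands": [
    [0.4, [0, 0, 0], [0, 0, 0]],
    [0.4, [0, 0, 0], [0, 0, 0]],
    [0.4, [0, 0, 0], [0, 0, 0]],
    [0.4, [0, 0, 0], [0, 0, 0]],
    [0.4, [0, 0, 0.08], [0, 0, 0]],
    [0.4, [0, 0, 0.16], [0, 0, 0]],
    [0.4, [0, 0, 0.18], [0, 0, 0]],
    [0.4, [0, 0, 0.18], [0, 0, 0]],
    [0.4, [0, 0, 0.18], [0, 0, 0]],
    [0.4, [-0.1, 0, 0.18], [0, 0, 0]],
    [0.4, [-0.18, 0, 0], [0, 0, 0]],
    [0.4, [-0.18, 0, 0], [0, 0, 0]]
  ]
}}

```text
clock: 12.55
tool_pos: [0.4551, -0.0932, 0.292]
orientation: [179.4, -0.3, 163.9]
force: [-1.2, -0.3, -0.8]
opening: 0.0525
```

```bash
python3 - <<'E'
from plant import *
from h import *
np.set_printoptions(precision=4,suppress=True)
todo([.605,.018,.27],181.3)
for n,(x0,y0,x1,y1) in (("top",(200,105,320,225)),("side",(240,150,390,270))):
    s=snapshot(n); np.savez(f"/tmp/{n}5.npz",**s)
    cv2.imwrite(f"pics/{n}5c.png",cv2.resize(s["color"][y0:y1,x0:x1],None,fx=5,fy=5,interpolation=cv2.INTER_CUBIC))
s=snapshot("wrist"); np.savez("/tmp/w5.npz",**s); cv2.imwrite("pics/w5.png",s["color"])
E
```

```text
t 12.55 pos [ 0.4551 -0.0932  0.292 ] rpy [179.4004  -0.2538 163.8822] F [-1.1892 -0.348  -0.8018] M [0.1652 0.0165 0.0213] op 0.052458959872666175 j6 -28.172126632642513
shift units [ 0.5997  0.4446 -0.0878] turn units [-0.0017 -0.0005  0.0484] deg [-0.6298 -0.175  17.419 ]
```

View pics/top5c.png

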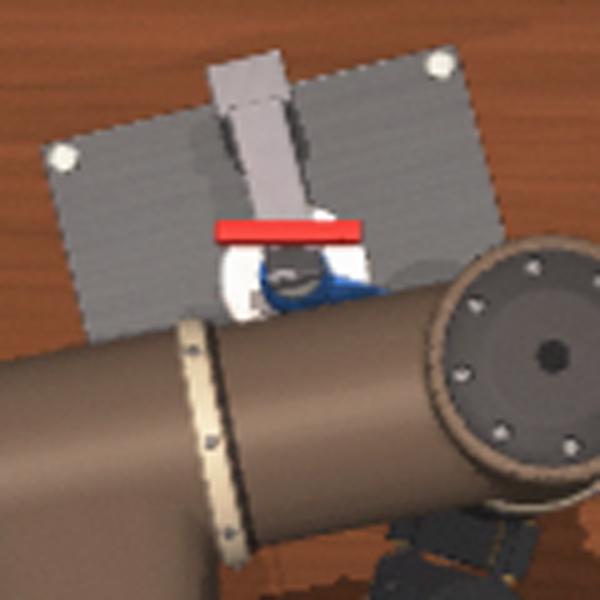

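View pics/side5c.png

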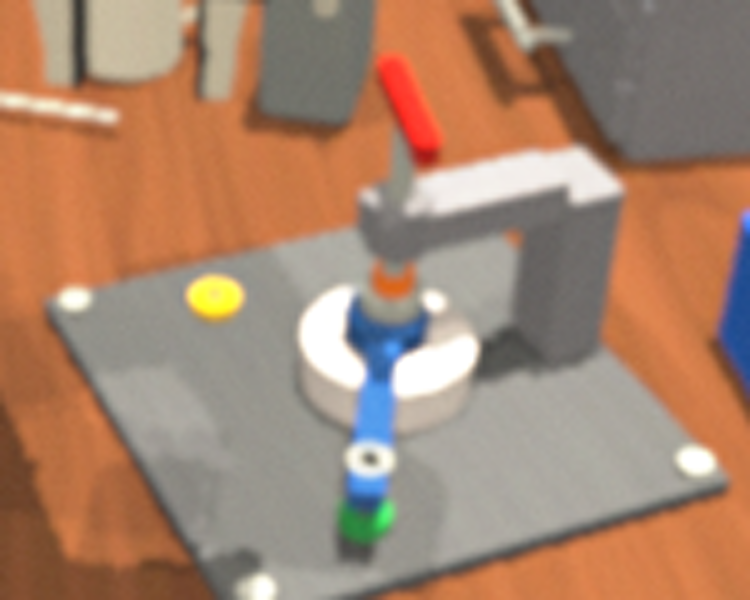

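View pics/w5.png

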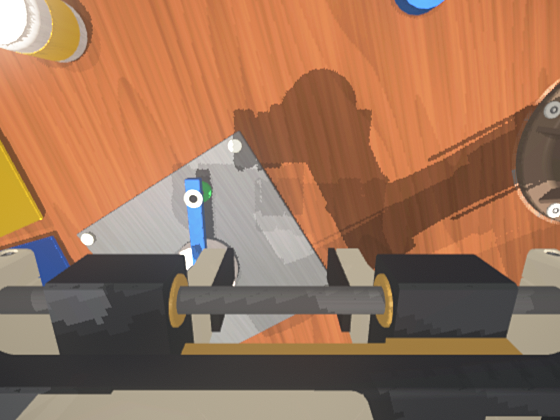

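The side view shows the lever freed and pointing over the green stud, with the eye at crop (370,458) and the stud at (366,518). The wrist view has the eye at (194,198).

```bash
python3 - <<'E'
from h import *
np.set_printoptions(precision=4,suppress=True)
A=np.array([.6053,.0177]); f=lambda p,A=A:np.degrees(np.arctan2(p[1]-A[1],p[0]-A[0]))
s=dict(np.load("/tmp/side5.npz")); e=onz(s,240+370/5-.4,150+458/5-.4,.06); print("side eye",e,f(e),np.hypot(*(e[:2]-A)),"green",f([.5678,-.1032]))
def lever(s,roi,z):
    hsv=cv2.cvtColor(s["color"],cv2.COLOR_BGR2HSV);H,S,V=[hsv[...,i].astype(int) for i in range(3)]
    m=(H>98)&(H<125)&(S>130);k=np.zeros(m.shape,bool);k[roi[1]:roi[3],roi[0]:roi[2]]=1;m&=k
    p=np.argwhere(m)[:,::-1];q=np.array([onz(s,*a,z)[:2] for a in p]);mu=q.mean(0);U=np.linalg.svd(q-mu,full_matrices=False)[2]
    print(len(p),"line",np.degrees(np.arctan2(U[0,1],U[0,0])),mu)
lever(s,(305,226,322,252),.057)
w=dict(np.load("/tmp/w5.npz")); e=onz(w,193.8,198,.06); print("wrist eye",e,f(e))
lever(w,(175,170,215,240),.058)
hsv=cv2.cvtColor(w["color"],cv2.COLOR_BGR2HSV);H,S,V=[hsv[...,i].astype(int) for i in range(3)]
m=(H>50)&(H<75)&(S>100);bs,l=blobs(m,20)
for i,st,ce in bs: print(st,[onz(w,u,v,.022) for u,v in ((st[0]+st[2],st[1]+st[3]/2),)])
E
```

```text
side eye [ 0.5687 -0.1005  0.06  ] -107.20883181850455 0.1237437266997126 green -107.23251531853914
106 line -106.11674071229345 [ 0.5737 -0.0821]
wrist eye [ 0.568  -0.1013  0.06  ] -107.40458898430073
611 line 73.64198962147844 [ 0.5752 -0.0802]
[202 182  10  20 120] [array([ 0.5531, -0.0955,  0.022 ])]
```

```bash
python3 - <<'E'
from h import *
np.set_printoptions(precision=4,suppress=True)
s=dict(np.load("/tmp/top5.npz")); hsv=cv2.cvtColor(s["color"],cv2.COLOR_BGR2HSV); H,S,V=[hsv[...,i].astype(int) for i in range(3)]
m=((H<8)|(H>172))&(S>130)&(V>80); m[:, :238]=0;m[:,278:]=0;m[:140]=0;m[160:]=0
p=np.argwhere(m)[:,::-1]
w=np.array([onz(s,*q,.207)[:2] for q in p]); mu=w.mean(0); U=np.linalg.svd(w-mu,full_matrices=False)[2]
print("bar",mu,np.degrees(np.arctan2(U[0,1],U[0,0])),np.ptp((w-mu)@U.T,axis=0),np.percentile(cloud(s)[m][:,2],[10,50,90]))
E
```

```text
bar [0.6055 0.0187] -89.12306172140596 [0.0857 0.0124] [0.2016 0.2059 0.2103]
```

>>> {"op": "send_rows", "data": {
  "commands": [
    [0.4, [0.12, 0.09, 0], [-0.0017, -0.0005, 0.012]],
    [0.4, [0.12, 0.09, 0], [0, 0, 0.012]],
    [0.4, [0.12, 0.09, 0], [0, 0, 0.012]],
    [0.4, [0.12, 0.09, 0], [0, 0, 0.011]],
    [0.4, [0.12, 0.09, 0], [0, 0, 0]],
    [0.4, [0, 0, 0], [0, 0, 0]],
    [0.4, [0, 0, 0], [0, 0, 0]]
  ]
}}

```text
clock: 13.4
tool_pos: [0.612, 0.0242, 0.2911]
orientation: [179.9, 0.2, -178.5]
force: [-0.5, -1.1, -0.3]
opening: 0.0527
```

```bash
python3 -c "
from h import *
np.set_printoptions(precision=4,suppress=True)
todo([.605,.018,.183],180.9)"
```

```text
t 13.4 pos [0.612  0.0242 0.2911] rpy [ 179.906     0.2302 -178.5328] F [-0.4984 -1.074  -0.2779] M [0.0056 0.0362 0.0013] op 0.052689100565980855 j6 -19.035088408757264
shift units [-0.0279 -0.0248 -0.4323] turn units [-0.0003  0.0006 -0.0016] deg [-0.0988  0.2282 -0.5674]
```

>>> {"op": "send_rows", "data": {
  "commands": [
    [0.4, [-0.026, -0.024, -0.08], [-0.0003, 0.0006, -0.0016]],
    [0.4, [0, 0, -0.12], [0, 0, 0]],
    [0.4, [0, 0, -0.12], [0, 0, 0]],
    [0.4, [0, 0, -0.06], [0, 0, 0]],
    [0.4, [0, 0, 0], [0, 0, 0]]
  ]
}}

```text
clock: 13.9
tool_pos: [0.6045, 0.0161, 0.1926]
orientation: [-180.0, 0.0, -179.3]
force: [-0.3, -0.5, -0.3]
opening: 0.053
```

```bash
python3 -c "
from h import *
np.set_printoptions(precision=4,suppress=True)
todo([.605,.018,.183],180.9)"
```

```text
t 13.9 pos [0.6045 0.0161 0.1926] rpy [-179.9666    0.0037 -179.2675] F [-0.2515 -0.4543 -0.2589] M [0.0433 0.0032 0.0135] op 0.052973408167895836 j6 -19.327253551035202
shift units [ 0.002   0.0074 -0.0382] turn units [0.0001 0.     0.0005] deg [0.0334 0.0042 0.1675]
```

>>> {"op": "send_rows", "data": {
  "commands": [
    [0.4, [0.002, 0.0075, -0.038], [0, 0, 0.0005]],
    [0.4, [0, 0, 0], [0, 0, 0]],
    [1, [0, 0, 0], [0, 0, 0]],
    [1, [0, 0, 0], [0, 0, 0]],
    [1, [0, 0, 0], [0, 0, 0]],
    [1, [0, 0, 0], [0, 0, 0]],
    [1, [0, 0, 0], [0, 0, 0]],
    [1, [0, 0, 0], [0, 0, 0]],
    [1, [0, 0, 0], [0, 0, 0]]
  ]
}}

```text
clock: 14.8
tool_pos: [0.6071, 0.0178, 0.187]
orientation: [180.0, 0.4, -179.1]
force: [0.2, -0.0, -1.6]
opening: 0.0137
```

```bash
python3 -c "
from h import *
np.set_printoptions(precision=4,suppress=True)
todo([.605,.018,.182],180.9)"
```

```text
t 14.8 pos [0.6071 0.0178 0.187 ] rpy [ 179.9694    0.3836 -179.0965] F [ 0.1523 -0.0105 -1.6024] M [ 0.0131 -0.0161 -0.0078] op 0.013697685444858663 j6 -19.303678128757973
shift units [-0.0084  0.0006 -0.0202] turn units [-0.0001  0.0011 -0.    ] deg [-0.0366  0.383  -0.0036]
```

>>> {"op": "send_rows", "data": {
  "commands": [
    [0.6, [0, 0, 0], [0, 0, 0]],
    [0.6, [-0.006, 0, -0.012], [0, 0.001, 0]],
    [0.6, [0, 0, -0.012], [0, 0, 0]],
    [1, [0, 0, 0], [0, 0, 0]],
    [1, [0, 0, 0], [0, 0, 0]],
    [1, [0, 0, 0], [0, 0, 0]],
    [1, [0, 0, 0], [0, 0, 0]]
  ]
}}

```text
clock: 15.5
tool_pos: [0.607, 0.0179, 0.1803]
orientation: [180.0, 0.1, -179.1]
force: [5.8, -0.9, -4.1]
opening: 0.0137
```

```bash
python3 -c "
from h import *
np.set_printoptions(precision=4,suppress=True)
todo([.605,.018,.182],180.9)"
```

```text
t 15.5 pos [0.607  0.0179 0.1803] rpy [ 179.9621    0.1349 -179.085 ] F [ 5.7669 -0.8951 -4.1279] M [-0.3369 -1.8928 -0.0316] op 0.013695734145028947 j6 -19.200781262828297
shift units [-0.0079  0.0002  0.0067] turn units [-0.0001  0.0004 -0.    ] deg [-0.04    0.1343 -0.015 ]
```

>>> {"op": "send_rows", "data": {
  "commands": [
    [1, [0, 0.002, -0.0013], [0, 0, -0.014]],
    [1, [0, 0.002, -0.0013], [0, 0, -0.014]]
  ]
}}

```text
clock: 15.7
tool_pos: [0.6067, 0.018, 0.1797]
orientation: [-179.9, 0.1, 170.7]
force: [-0.7, -1.3, 0.1]
opening: 0.0138
```

```bash
cat > l.py <<'E'
from plant import sensors
o=sensors.get_obs();print(round(o["clock"],2),"pos",o["tool_pos"].round(4),"yaw",round(o["orientation"][2]%360,2),"F",o["force"].round(1),"Mz",round(o["moment"][2],3),"op",round(o["opening"],4),"j6",round(o["joint_pos"][5],1))
E
python3 l.py
```

```text
15.7 pos [0.6067 0.018  0.1797] yaw 170.66 F [-0.7 -1.3  0.1] Mz 0.338 op 0.0138 j6 -29.6
```

>>> {"op": "send_rows", "data": {
  "commands": [
    [1, [0, 0, -0.0013], [0, 0, -0.014]],
    [1, [0, 0, -0.0013], [0, 0, -0.014]]
  ]
}}

```text
clock: 15.9
tool_pos: [0.6064, 0.018, 0.179]
orientation: [-179.9, 0.0, 160.2]
force: [-1.6, 1.2, 0.1]
opening: 0.014
```

```bash
python3 l.py
```

```text
15.9 pos [0.6064 0.018  0.179 ] yaw 160.21 F [-1.6  1.2  0.1] Mz 0.389 op 0.014 j6 -40.0
```

>>> {"op": "send_rows", "data": {
  "commands": [
    [1, [0, 0, -0.0013], [0, 0, -0.014]],
    [1, [0, 0, -0.0013], [0, 0, -0.014]]
  ]
}}

```text
clock: 16.1
tool_pos: [0.606, 0.0181, 0.1783]
orientation: [-179.9, 0.0, 149.8]
force: [-2.4, 0.6, -0.8]
opening: 0.0138
```

```bash
python3 l.py
```

```text
16.1 pos [0.606  0.0181 0.1783] yaw 149.78 F [-2.4  0.6 -0.8] Mz 0.406 op 0.0138 j6 -50.5
```

>>> {"op": "send_rows", "data": {
  "commands": [
    [1, [0.001, 0, -0.0013], [0, 0, -0.014]]
  ]
}}

```text
clock: 16.2
tool_pos: [0.6059, 0.0182, 0.1779]
orientation: [-179.9, -0.0, 144.6]
force: [-2.1, 0.1, 0.3]
opening: 0.0142
```

```bash
python3 l.py
```

```text
16.2 pos [0.6059 0.0182 0.1779] yaw 144.56 F [-2.1  0.1  0.3] Mz 0.385 op 0.0142 j6 -55.7
```

>>> {"op": "send_rows", "data": {
  "commands": [
    [1, [0.001, 0, -0.0013], [0, 0, -0.014]]
  ]
}}

```text
clock: 16.3
tool_pos: [0.6058, 0.0184, 0.1776]
orientation: [-179.8, -0.0, 139.3]
force: [-0.9, 0.1, 0.4]
opening: 0.0138
```

```bash
python3 l.py
```

```text
16.3 pos [0.6058 0.0184 0.1776] yaw 139.33 F [-0.9  0.1  0.4] Mz 0.351 op 0.0138 j6 -60.9
```

>>> {"op": "send_rows", "data": {
  "commands": [
    [1, [0.001, 0, -0.0013], [0, 0, -0.014]]
  ]
}}

```text
clock: 16.4
tool_pos: [0.6056, 0.0185, 0.1772]
orientation: [-179.8, -0.1, 134.1]
force: [-1.9, 0.3, 0.5]
opening: 0.0134
```

```bash
python3 l.py
```

```text
16.4 pos [0.6056 0.0185 0.1772] yaw 134.12 F [-1.9  0.3  0.5] Mz 0.291 op 0.0134 j6 -66.1
```

>>> {"op": "send_rows", "data": {
  "commands": [
    [1, [0.001, 0, -0.0013], [0, 0, -0.014]]
  ]
}}

```text
clock: 16.5
tool_pos: [0.6055, 0.0186, 0.1769]
orientation: [-179.8, -0.1, 128.9]
force: [-2.1, 1.3, 0.3]
opening: 0.0138
```

```bash
python3 l.py
```

```text
16.5 pos [0.6055 0.0186 0.1769] yaw 128.9 F [-2.1  1.3  0.3] Mz 0.377 op 0.0138 j6 -71.3
```

>>> {"op": "send_rows", "data": {
  "commands": [
    [1, [0.001, 0, -0.0013], [0, 0, -0.014]]
  ]
}}

```text
clock: 16.6
tool_pos: [0.6054, 0.0187, 0.1766]
orientation: [-179.8, -0.1, 123.7]
force: [-2.0, 0.6, 0.8]
opening: 0.0138
```

```bash
python3 l.py
```

```text
16.6 pos [0.6054 0.0187 0.1766] yaw 123.68 F [-2.   0.6  0.8] Mz 0.37 op 0.0138 j6 -76.5
```

>>> {"op": "send_rows", "data": {
  "commands": [
    [1, [0.001, 0, -0.0013], [0, 0, -0.014]]
  ]
}}

```text
clock: 16.7
tool_pos: [0.6052, 0.0189, 0.1762]
orientation: [-179.7, -0.1, 118.5]
force: [-0.8, 0.8, 0.4]
opening: 0.0139
```

```bash
python3 l.py
```

```text
16.7 pos [0.6052 0.0189 0.1762] yaw 118.47 F [-0.8  0.8  0.4] Mz 0.433 op 0.0139 j6 -81.7
```

>>> {"op": "send_rows", "data": {
  "commands": [
    [1, [0.001, 0, -0.0013], [0, 0, -0.014]]
  ]
}}

```text
clock: 16.8
tool_pos: [0.6052, 0.0191, 0.1759]
orientation: [-179.7, -0.1, 113.3]
force: [-0.6, 1.3, 0.5]
opening: 0.0139
```

```bash
python3 l.py
```

```text
16.8 pos [0.6052 0.0191 0.1759] yaw 113.25 F [-0.6  1.3  0.5] Mz 0.403 op 0.0139 j6 -86.9
```

>>> {"op": "send_rows", "data": {
  "commands": [
    [1, [0.001, 0, -0.0013], [0, 0, -0.014]]
  ]
}}

```text
clock: 16.9
tool_pos: [0.6051, 0.0193, 0.1755]
orientation: [-179.7, -0.2, 108.0]
force: [-1.4, 1.1, 0.5]
opening: 0.014
```

```bash
python3 l.py
```

```text
16.9 pos [0.6051 0.0193 0.1755] yaw 108.04 F [-1.4  1.1  0.5] Mz 0.396 op 0.014 j6 -92.0
```

```bash
python3 - <<'E'
from h import *
np.set_printoptions(precision=1,suppress=True,linewidth=200)
for n in ("side0","side2","side5"):
    im=np.load(f"/tmp/{n}.npz")["color"].astype(float)
    c=im[198:220,317:321].mean(1); print(n); print("R-B",(c[:,2]-c[:,0])); print("G  ",c[:,1])
P=cloud(dict(np.load("/tmp/side0.npz")))
print(np.load("/tmp/side0.npz")["z_map"][198:220,318])
E
```

```text
side0
R-B [  6.8   6.8   5.    6.5  12.5  18.8  26.   52.8 105.5 158.2 178.8 153.2  97.8  43.5  19.8  14.2   1.5 -34.2 -73.  -83.5 -75.  -73.5]
G   [103.  101.2 102.2 103.5 113.2 124.5 128.2 122.8 110.2  97.8  95.5 101.5 119.8 140.8 147.8 141.2 129.8 114.8  97.   82.2  72.2  66.5]
side2
R-B [  7.2   6.    5.    7.2  15.   26.   55.  108.8 165.8 191.8 164.8 105.8  46.8  20.8  16.2  12.   -8.2 -49.5 -80.5 -82.  -77.2 -78.2]
G   [107.2 105.8 107.5 109.8 120.  131.8 132.2 119.  107.  102.8 108.  126.5 145.5 153.2 150.8 143.2 122.   95.5  83.   82.   78.   71.8]
side5
R-B [   6.2    5.8    5.5    8.8   16.    25.8   54.   108.   165.8  191.5  164.8  103.8   46.5   20.5   17.5   13.2  -10.8  -63.5  -99.5 -106.2 -127.2 -145.8]
G   [107.8 106.5 108.  108.5 119.8 131.5 131.  119.  106.2 101.2 109.2 127.5 148.5 156.  151.5 143.8 124.5 103.2  98.  102.5 120.  140. ]
[1.1 1.1 1.1 1.1 1.1 1.2 1.2 1.2 1.2 1.2 1.2 1.2 1.2 1.2 1.2 1.2 1.2 0.  1.2 1.2 1.2 1.2]
```

>>> {"op": "send_rows", "data": {
  "commands": [
    [1, [0, 0, -0.0013], [0, 0, -0.014]]
  ]
}}

```text
clock: 17.0
tool_pos: [0.605, 0.0194, 0.1752]
orientation: [-179.7, -0.2, 102.8]
force: [-0.7, 0.0, -1.2]
opening: 0.0138
```

```bash
python3 l.py
```

```text
17.0 pos [0.605  0.0194 0.1752] yaw 102.83 F [-0.7  0.  -1.2] Mz 0.386 op 0.0138 j6 -97.2
```

>>> {"op": "send_rows", "data": {
  "commands": [
    [1, [0, 0, -0.0013], [0, 0, -0.014]]
  ]
}}

```text
clock: 17.1
tool_pos: [0.605, 0.0196, 0.1749]
orientation: [-179.7, -0.2, 97.6]
force: [-0.1, 0.8, -0.7]
opening: 0.0139
```

```bash
python3 l.py
```

```text
17.1 pos [0.605  0.0196 0.1749] yaw 97.62 F [-0.1  0.8 -0.7] Mz 0.449 op 0.0139 j6 -102.4
```

>>> {"op": "send_rows", "data": {
  "commands": [
    [1, [0, 0, -0.0013], [0, 0, -0.014]]
  ]
}}

```text
clock: 17.2
tool_pos: [0.605, 0.0198, 0.1745]
orientation: [-179.7, -0.2, 92.4]
force: [-0.3, 1.3, -1.1]
opening: 0.0138
```

```bash
python3 l.py
```

```text
17.2 pos [0.605  0.0198 0.1745] yaw 92.42 F [-0.3  1.3 -1.1] Mz 0.458 op 0.0138 j6 -107.6
```

>>> {"op": "send_rows", "data": {
  "commands": [
    [1, [0, 0, -0.0013], [0, 0, -0.014]]
  ]
}}

```text
clock: 17.3
tool_pos: [0.605, 0.02, 0.1742]
orientation: [-179.7, -0.2, 87.2]
force: [-0.1, 0.8, -0.1]
opening: 0.0139
```

```bash
python3 l.py
```

```text
17.3 pos [0.605  0.02   0.1742] yaw 87.21 F [-0.1  0.8 -0.1] Mz 0.467 op 0.0139 j6 -112.8
```

>>> {"op": "send_rows", "data": {
  "commands": [
    [1, [0, 0, -0.0013], [0, 0, -0.014]]
  ]
}}

```text
clock: 17.4
tool_pos: [0.605, 0.0202, 0.1738]
orientation: [-179.7, -0.2, 82.0]
force: [-0.7, 0.9, -1.2]
opening: 0.0142
```

```bash
python3 l.py
```

```text
17.4 pos [0.605  0.0202 0.1738] yaw 82.01 F [-0.7  0.9 -1.2] Mz 0.484 op 0.0142 j6 -118.0
```

>>> {"op": "send_rows", "data": {
  "commands": [
    [1, [0, 0, -0.0013], [0, 0, -0.014]]
  ]
}}

```text
clock: 17.5
tool_pos: [0.6051, 0.0204, 0.1735]
orientation: [-179.7, -0.2, 76.8]
force: [-0.5, 0.2, -0.6]
opening: 0.0138
```

```bash
python3 l.py
```

```text
17.5 pos [0.6051 0.0204 0.1735] yaw 76.81 F [-0.5  0.2 -0.6] Mz 0.468 op 0.0138 j6 -123.2
```

>>> {"op": "send_rows", "data": {
  "commands": [
    [1, [0, 0, -0.0013], [0, 0, -0.014]]
  ]
}}

```text
clock: 17.6
tool_pos: [0.6051, 0.0205, 0.1732]
orientation: [-179.7, -0.2, 71.6]
force: [0.6, 0.9, -0.6]
opening: 0.0139
```

```bash
python3 l.py
```

```text
17.6 pos [0.6051 0.0205 0.1732] yaw 71.61 F [ 0.6  0.9 -0.6] Mz 0.496 op 0.0139 j6 -128.4
```

>>> {"op": "send_rows", "data": {
  "commands": [
    [1, [0, 0, -0.0013], [0, 0, -0.014]]
  ]
}}

```text
clock: 17.7
tool_pos: [0.6052, 0.0207, 0.1728]
orientation: [-179.7, -0.2, 66.4]
force: [0.5, 1.3, -1.2]
opening: 0.0137
```

```bash
python3 l.py
```

```text
17.7 pos [0.6052 0.0207 0.1728] yaw 66.41 F [ 0.5  1.3 -1.2] Mz 0.5 op 0.0137 j6 -133.6
```

```bash
python3 - <<'E'
import numpy as np
from scipy.optimize import curve_fit
d=np.array([[160.2,.389],[149.8,.406],[144.6,.385],[139.3,.351],[134.1,.291],[128.9,.377],[123.7,.37],[118.5,.433],[113.3,.403],[108,.396],[102.8,.386],[97.6,.449],[92.4,.458],[87.2,.467],[82,.484],[76.8,.468],[71.6,.496],[66.4,.5]])
f=lambda y,P,t:P+.12*np.radians(np.maximum(0,t-y))
for x in (d,d[d[:,1]>.3]):
    p,c=curve_fit(f,x[:,0],x[:,1],p0=[.37,133],loss="soft_l1",f_scale=.03,method="trf"); print(p,np.sqrt(np.diag(c)))
for P in (.35,.36,.37,.38): 
    x=d[d[:,0]<110]; print(P,np.mean(np.degrees((x[:,1]-P)/.12)+x[:,0]))
E
```

```text
[  0.37463109 127.56039903] [0.01259631 7.08187449]
[  0.38255685 123.77612653] [0.00943494 5.36243799]
0.35 137.81127190322275
0.36 133.03662361046588
0.37 128.26197531770902
0.38 123.48732702495214
```

>>> {"op": "send_rows", "data": {
  "commands": [
    [1, [0, 0, -0.0013], [0, 0, -0.014]],
    [1, [0, 0, -0.0013], [0, 0, -0.014]],
    [1, [0, 0, -0.0013], [0, 0, -0.014]]
  ]
}}

```text
clock: 18.0
tool_pos: [0.6055, 0.0212, 0.1718]
orientation: [-179.8, -0.2, 50.8]
force: [-0.1, 1.2, -1.2]
opening: 0.0139
```

```bash
python3 l.py
```

```text
18.0 pos [0.6055 0.0212 0.1718] yaw 50.81 F [-0.1  1.2 -1.2] Mz 0.497 op 0.0139 j6 -149.3
```

>>> {"op": "send_rows", "data": {
  "commands": [
    [1, [0, 0, -0.0013], [0, 0, -0.014]],
    [1, [0, 0, -0.001], [0, 0, -0.009]]
  ]
}}

```text
clock: 18.2
tool_pos: [0.6057, 0.0214, 0.1713]
orientation: [-179.8, -0.2, 42.2]
force: [0.0, 0.1, -0.5]
opening: 0.0137
```

```bash
python3 l.py
```

```text
18.2 pos [0.6057 0.0214 0.1713] yaw 42.24 F [ 0.   0.1 -0.5] Mz 0.54 op 0.0137 j6 -157.9
```

>>> {"op": "send_rows", "data": {
  "commands": [
    [0.4, [0, 0, 0], [0, 0, 0]],
    [0.4, [0, 0, 0], [0, 0, 0]],
    [0.4, [0, 0, 0], [0, 0, 0]],
    [0.4, [0, 0, 0], [0, 0, 0]],
    [0.4, [0, 0, 0.08], [0, 0, 0]],
    [0.4, [0, 0, 0.15], [0, 0, 0]],
    [0.4, [0, 0, 0.15], [0, 0, 0]],
    [0.4, [-0.1, 0.1, 0.1], [0, 0, 0.01]],
    [0.4, [-0.13, 0.14, 0], [0, 0, 0.02]],
    [0.4, [-0.13, 0.14, 0], [0, 0, 0.02]],
    [0.4, [-0.1, 0.14, 0], [0, 0, 0.02]],
    [0.4, [-0.05, 0.14, 0], [0, 0, 0]]
  ]
}}

```text
clock: 19.4
tool_pos: [0.474, 0.1866, 0.2953]
orientation: [-179.8, -0.1, 68.5]
force: [0.3, 0.4, -0.0]
opening: 0.0527
```

>>> {"op": "send_rows", "data": {
  "commands": [
    [0.4, [-0.05, 0.15, 0], [0, 0, 0]],
    [0.4, [-0.05, 0.15, 0], [0, 0, 0]],
    [0.4, [-0.05, 0.15, 0], [0, 0, 0]],
    [0.4, [-0.05, 0.15, 0], [0, 0, 0]],
    [0.4, [0, 0.12, 0], [0, 0, 0]],
    [0.4, [0, 0, 0], [0, 0, 0]],
    [0.4, [0, 0, 0], [0, 0, 0]]
  ]
}}

```text
clock: 20.1
tool_pos: [0.4177, 0.3774, 0.2973]
orientation: [-179.9, -0.4, 69.1]
force: [0.3, -0.4, 0.6]
opening: 0.0528
```

```bash
python3 l.py; python3 - <<'E'
from plant import *
from h import *
np.set_printoptions(precision=1,suppress=True,linewidth=200)
for n,(x0,y0,x1,y1) in (("top",(200,105,320,225)),("side",(240,150,390,270))):
    s=snapshot(n); np.savez(f"/tmp/{n}6.npz",**s); cv2.imwrite(f"pics/{n}6.png",s["color"])
    cv2.imwrite(f"pics/{n}6c.png",cv2.resize(s["color"][y0:y1,x0:x1],None,fx=5,fy=5,interpolation=cv2.INTER_CUBIC))
im=s["color"].astype(float); c=im[198:220,317:321].mean(1); print("R-B",(c[:,2]-c[:,0])); print("G  ",c[:,1])
E
```

```text
20.1 pos [0.4177 0.3774 0.2973] yaw 69.1 F [ 0.3 -0.4  0.6] Mz 0.001 op 0.0528 j6 -172.8
R-B [   7.2    5.5    5.2    7.5   12.8   18.8   27.    55.   108.2  163.2  184.8  157.8   99.8   44.8   20.8   15.5    4.   -30.8  -70.5  -87.8  -93.  -114.8]
G   [106.  106.  105.2 107.2 117.  129.  132.5 126.2 114.5 101.8  98.2 104.5 122.5 145.2 152.5 145.8 136.8 122.8 103.   86.2  90.5 108.2]
```

View pics/top6c.png

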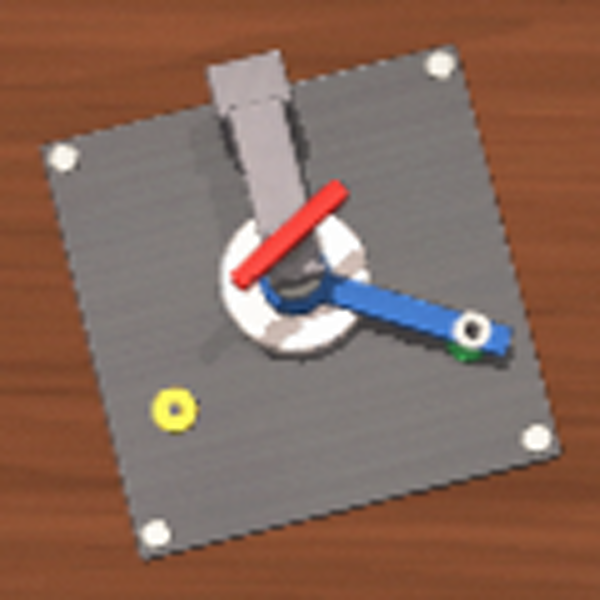

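View pics/side6c.png

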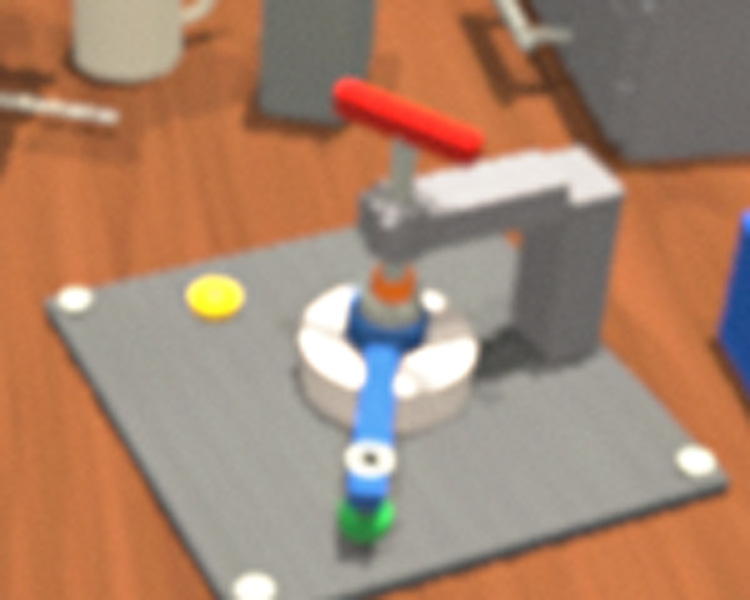

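View pics/top6.png

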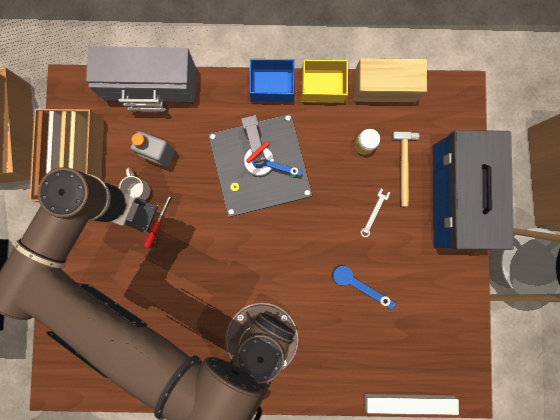

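```bash
python3 - <<'E'
from h import *
np.set_printoptions(precision=4,suppress=True)
t=dict(np.load("/tmp/top6.npz")); s=dict(np.load("/tmp/side6.npz"))
A=np.array([.606,.018]); f=lambda p:np.degrees(np.arctan2(p[1]-A[1],p[0]-A[0]))
e=onz(t,200+473/5-.4,105+330/5-.4,.06); print("top eye",e,f(e),"green top",f([.5681,-.1022]))
e=onz(s,240+370/5-.4,150+458/5-.4,.06); print("side eye",e,f(e),"green side",f([.5678,-.1032]))
hsv=cv2.cvtColor(t["color"],cv2.COLOR_BGR2HSV); H,S,V=[hsv[...,i].astype(int) for i in range(3)]
m=((H<8)|(H>172))&(S>130)&(V>80); m[:, :238]=0;m[:,278:]=0;m[:138]=0;m[166:]=0
p=np.argwhere(m)[:,::-1];w=np.array([onz(t,*q,.2)[:2] for q in p]);mu=w.mean(0);U=np.linalg.svd(w-mu,full_matrices=False)[2];print("bar",mu,np.degrees(np.arctan2(U[0,1],U[0,0])))
m=(H>98)&(H<125)&(S>130);m[:,:267]=0;m[:,305:]=0;m[:155]=0;m[180:]=0
p=np.argwhere(m)[:,::-1];w=np.array([onz(t,*q,.059)[:2] for q in p]);mu=w.mean(0);U=np.linalg.svd(w-mu,full_matrices=False)[2];print("lever line",mu,np.degrees(np.arctan2(U[0,1],U[0,0])))
E
```

```text
top eye [ 0.5694 -0.1033  0.06  ] -106.78856728520005 green top -107.5004706700619
side eye [ 0.5687 -0.1005  0.06  ] -107.47627098166595 green side -107.49388824609892
bar [0.6058 0.0165] 134.5203568388996
lever line [ 0.5807 -0.0592] 73.15891245221043
```

```bash
python3 -c "
from plant import order; print(order.close_job())"
```

```text
the job is handed in; nothing more can be done
None
```

The lever now points over the green stud and is clamped down again. I handed the job in at about 20 s of the 72 s allowed. No verdict came back.

- **Freeing the lever:** I turned the handle 72° anticlockwise. That left the foot about 3–4 mm clear, judged from the handle angle and from how far the orange collar rose in the side view. The gap itself was too small to see.
- **Swinging it:** I gripped the arm near its eye and swung it about 65° round its pin with no more than about 3 N of force, then let go.
- **Clamping:** I turned the screw 136–139° clockwise. From the torque readings I put first touch at 132° of gripper heading, which makes the final position about 86–90° past touch.

**Last checks**
- **Direction:** the lever's eye lies at −106.8° (top view) and −107.5° (side view) from the clamp axis. The stud is at −107.5° in both. A line fitted along the arm gives −106.8°.
- **Handle torque:** it ended at 0.54 N m, the figure expected for a quarter turn.
- **Bar angle:** the last picture shows −45.5°, while the gripper had read about −48°.
- **Weakest estimate:** single torque readings varied by about 0.04 N m, so first touch is known only to about ±6°. A fit to the torque readings alone put it 4–8° further on; I weighted that with the stated starting range.
- **Surroundings:** the gripper is open and clear at 0.3 m height. The other things on the bench look unmoved in the top view.

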